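# Free the gauges from mystery-thread clamps and press them into their foam

## Task

Free the metal gauges from the swing clamps: try each screw gently to feel which way it loosens, since some threads are left-handed, and never force one hard the wrong way. Press every gauge fully home into its matching cutout in the foam, turn each opened clamp back shut so that its arm lies over its nest again, and leave the jar, the tin and the wooden block alone.

Things in the scene. Friction and masses are not known exactly. Their poses are not given: they have to be found in the camera images.
- mid_round (a point): round gauge: plain metal disc, 50 mm across, 24 mm thick, 0.12 kg; the point is the centre, half-way up, z up. It starts flat in the nest of one of the clamps, its x along the clamp's within 0.06 rad; two or three of the gauges are there. Graspable across y.
- mid_bar (a point): bar gauge: plain metal rectangle, 66 mm along its x by 32 mm along its y, 24 mm thick, 0.12 kg; the point is the centre, half-way up, z up. It starts flat in the nest of one of the clamps, its x along the clamp's within 0.06 rad; two or three of the gauges are there. Graspable across y.
- mid_tee (a point): tee gauge: plain metal T, 24 mm thick; crossbar 60 mm along its y by 24 mm along x, stem 24 mm wide that runs 38 mm from the crossbar's centre along +x, 0.12 kg; the point is the centre of its crossbar, half-way up, z up. It starts flat in the nest of one of the clamps, its x along the clamp's within 0.06 rad; two or three of the gauges are there. Graspable across y.
- nest_a (a point): nest of one of three alike clamps fixed on the bench: the centre of a steel pad's top face, 16 mm over the bench, z up; four pins 10 mm tall stand at x = +-26, y = +-20 mm, so a gauge can only be lifted out. The clamp's screw stands 62 mm from here along -x. Wooden base 134 x 70 mm. May be empty.
- wing_a (a point): that clamp's black wing grip, 46 mm along its x, 14 mm wide (y), 28 mm tall; the point is its centre, on the screw's upright axis, 67 mm over the bench. It drives a steel arm under it, 18 mm wide, 70 mm along +x, 41 to 50 mm over the bench; shut, the arm lies over the nest, 1.5 mm above the gauge. It does not rise as it turns.
- screw_a (a joint): turn of that screw with its arm, rad: 0 tight, where it stops dead; grows as it loosens (gauge clear from 1.2, stop at 1.65); stays where left, friction 0.12 N m. The thread is right-hand (loosens anticlockwise from above) on some clamps, left-hand on others, unmarked: alike to look at.
- twist_a (a joint): twist of that wing against its screw, rad: it drives the screw through a stiff torque spring, 2 N m per rad, so it gives about 0.06 while the screw turns; 0 when let go. Negative when turned in the tightening sense; forced below -0.45 on a tight screw, the thread is spoilt.
- nest_b (a point): nest of one of three alike clamps fixed on the bench: the centre of a steel pad's top face, 16 mm over the bench, z up; four pins 10 mm tall stand at x = +-26, y = +-20 mm, so a gauge can only be lifted out. The clamp's screw stands 62 mm from here along -x. Wooden base 134 x 70 mm. May be empty.
- wing_b (a point): that clamp's black wing grip, 46 mm along its x, 14 mm wide (y), 28 mm tall; the point is its centre, on the screw's upright axis, 67 mm over the bench. It drives a steel arm under it, 18 mm wide, 70 mm along +x, 41 to 50 mm over the bench; shut, the arm lies over the nest, 1.5 mm above the gauge. It does not rise as it turns.
- screw_b (a joint): turn of that screw with its arm, rad: 0 tight, where it stops dead; grows as it loosens (gauge clear from 1.2, stop at 1.65); stays where left, friction 0.12 N m. The thread is right-hand (loosens anticlockwise from above) on some clamps, left-hand on others, unmarked: alike to look at.
- twist_b (a joint): twist of that wing against its screw, rad: it drives the screw through a stiff torque spring, 2 N m per rad, so it gives about 0.06 while the screw turns; 0 when let go. Negative when turned in the tightening sense; forced below -0.45 on a tight screw, the thread is spoilt.
- nest_c (a point): nest of one of three alike clamps fixed on the bench: the centre of a steel pad's top face, 16 mm over the bench, z up; four pins 10 mm tall stand at x = +-26, y = +-20 mm, so a gauge can only be lifted out. The clamp's screw stands 62 mm from here along -x. Wooden base 134 x 70 mm. May be empty.
- wing_c (a point): that clamp's black wing grip, 46 mm along its x, 14 mm wide (y), 28 mm tall; the point is its centre, on the screw's upright axis, 67 mm over the bench. It drives a steel arm under it, 18 mm wide, 70 mm along +x, 41 to 50 mm over the bench; shut, the arm lies over the nest, 1.5 mm above the gauge. It does not rise as it turns.
- screw_c (a joint): turn of that screw with its arm, rad: 0 tight, where it stops dead; grows as it loosens (gauge clear from 1.2, stop at 1.65); stays where left, friction 0.12 N m. The thread is right-hand (loosens anticlockwise from above) on some clamps, left-hand on others, unmarked: alike to look at.
- twist_c (a joint): twist of that wing against its screw, rad: it drives the screw through a stiff torque spring, 2 N m per rad, so it gives about 0.06 while the screw turns; 0 when let go. Negative when turned in the tightening sense; forced below -0.45 on a tight screw, the thread is spoilt.
- cutout_round (a point): cutout for the round gauge in the fixed foam block (231 x 96 mm): point in the foam's top face, 34 mm over the bench, where the gauge's centre point belongs. 1.5 mm play all round. Its soft bed lies 10 mm down; pressed with over 6 N it sinks 10 mm more and stays: a gauge laid in stands 14 mm proud, one fully home 4 mm proud.
- cutout_bar (a point): cutout for the bar gauge in the fixed foam block (231 x 96 mm): point in the foam's top face, 34 mm over the bench, where the gauge's centre point belongs, x along x, either way round. 1.5 mm play all round. Its soft bed lies 10 mm down; pressed with over 6 N it sinks 10 mm more and stays: a gauge laid in stands 14 mm proud, one fully home 4 mm proud.
- cutout_tee (a point): cutout for the tee gauge in the fixed foam block (231 x 96 mm): point in the foam's top face, 34 mm over the bench, where the gauge's centre point belongs, x along x. 1.5 mm play all round. Its soft bed lies 10 mm down; pressed with over 6 N it sinks 10 mm more and stays: a gauge laid in stands 14 mm proud, one fully home 4 mm proud.
- jar: glass jar, 62 mm wide, 82 mm tall, a bystander; origin under its centre
- tin: tin with a green lid, 70 mm wide, 52 mm tall, a bystander; origin under its centre
- block: wooden block, 68 x 106 x 45 mm, a bystander; origin under its centre
- drill_front (a point): foremost point of the green drill press, fixed, that stands on the bench between clamps and foam: its head and feed arms overhang from 0.16 m over the bench up to 0.85 m, from this point backwards (+x), 0.14 m to the right (-y) and 0.12 m to the left of it. Carry things round in front of it, nearer the robot.
Not all that is in view belongs to the job. What is shaped like the part that bears mid_bar but yellow is not meant.

How it is judged:
At the end, for the whole second after the job is handed in: Each gauge present lies level in its own cutout, within 5 mm of its middle, aligned to 0.12 rad (round: any way), its centre over 5.5 mm below the foam's top (within 2.5 mm of fully home). All three screws read -0.2 to 0.25 rad, arms over the nests (horizontal distance between mid_round and cutout_round below 0.005 m and z of mid_round in the frame of cutout_round between -0.011 and -0.0055 m and angle between each of mid_round, mid_bar, mid_tee's own z axis and vertical below 0.08 rad and horizontal distance between mid_bar and cutout_bar below 0.005 m and z of mid_bar in the frame of cutout_bar between -0.011 and -0.0055 m and angle between the x axis of mid_bar and the x axis of cutout_bar, either way round below 0.12 rad and horizontal distance between mid_tee and cutout_tee below 0.005 m and z of mid_tee in the frame of cutout_tee between -0.011 and -0.0055 m and angle between the x axis of mid_tee and the x axis of cutout_tee, either way round below 0.12 rad and value of joint screw_a between -0.2 and 0.25 rad and value of joint screw_b between -0.2 and 0.25 rad and value of joint screw_c between -0.2 and 0.25 rad); the robot touches nothing.
It fails at once if a screw is forced the wrong way, its wing twisted past -0.45 rad (value of joint any of twist_a, twist_b, twist_c below -0.45 rad).
It fails at once if the jar, the tin or the wooden block is shifted by more than 5 cm or tipped (distance of any of jar, tin, block from where it was at the start of the episode above 0.05 m or angle between any of jar, tin, block's own z axis and vertical above 0.5 rad).
Of gauge_round, gauge_bar, gauge_tee only 2 to 3 are there at a start; the rules pass over those that are not, and their reading is None.
At some moment in a run one of gauge_round, gauge_bar, gauge_tee may be knocked a few centimetres aside while the robot is not near it.
Once in a run the grip may slacken for a moment while it holds something.
It also fails if it takes over 210 s, if anything falls off the work surface, if the arm or the gripper's body presses on something with over 40 N, if the wrist force passes 120 N, or if a joint passes its speed limit or range.

## Robot

A 6-joint arm with a two-finger parallel gripper is mounted at the origin on a cart in front of the work surface, level with it; the furniture and walls round the work are solid. World frame = base frame: x ahead of the robot, y to its left, z up, the work surface at z = 0. Lengths are in m, angles in rad, forces in N, time in s.
With the tool pointing down it reaches from about 0.25 to 0.8 m from the base axis. Payload 3.9 kg.
Tool frame: the origin (TCP) lies between the finger pads; the fingertips stand 25 mm ahead of it and the grasp point (between the pads) lies 6 mm ahead of it; z points along the fingers, y is the line along which they close (so a half turn about z gives the same grasp; the last joint's range is limited). The gripper opens to 85 mm and grips with 20 to 120 N. Pads are 22 mm wide; open, the fingers measure 114 mm over their backs; the gripper's body (76 mm by 85 mm) begins 54 mm behind the grasp point. The pads swing forward as they close: fully open they stand 13 mm farther back than shut.
Start: joints at [1.132, 0.26, -0.138, 1.173, 0, 1.571], TCP at [0.223, 0.475, 0.226] pointing down, gripper open.
Joint ranges: [-2.78, 2.78], [-0.83, 1.72], [-1.28, 1.37], [-1.9, 2.12], [-1.57, 1.48], [-3.14, 3.14]. Speed limits (rad/s): [2.57, 2.57, 3.14, 3.14, 3.14, 3.14].

## Interface

Orientations are given as a unit quaternion [x, y, z, w].
In Python, from station import * gives the robot as it stands. The module is installed in compiled form; this text tells all that it offers.
- The arm moves only by the tool move_arm, never from a script. Its argument "increments" is a list that holds one entry, the list of rows, each a list of 7 numbers: the shift along the tool's x, y, z as a fraction of full scale, then the turn, a rotation vector about the tool's x, y, z as a fraction of full scale, then the closure, from 0 (fully open) to 1 (shut). In form: [[[dx, dy, dz, ax, ay, az, claw], ...]]. A call has 1 to 10 rows; each row shifts and turns the commanded pose from where the row before left it, along the tool's axes as they then stand; what a row does not reach is not made up. Full scale, the value 1, is 4 cm for a shift and 0.08 rad for a turn. A row lasts 1/12 s, in which the tool goes at most 41.7 mm and 7.16 degrees, less where a joint would pass 70% of its speed; a pose out of reach is approached as far as the arm can. A call with a number of a shift or a turn outside -1 to 1 is refused whole. A call with a gripper value outside its range is refused whole. The fingers move at their own pace and stop on an object; the grip force is fixed at half the most. Time passes only in rows, so rows that do not move let the fingers close. It gives the time, the measured TCP pose, the force, the opening and the grip force at its end, in the units of the state.
- get_obs(): the state, without advancing time (a new reading comes with each control period).
- read_camera(name): name is "scene" or "top" or "wrist"; returns a dict with "image" (400x640x3 uint8, blue, green, red), "vfov" (degrees; the focal length in pixels is half the picture's height over the tangent of half this angle, whatever the lens; pixels are square), "cx", "cy" (the principal point, pixels), "R" (3x3) and "t" (3): a world point X has camera coordinates R X + t. Camera axes: x right, y down, z forward; pixel columns grow to the right and rows downward; lengths in m; the calibration is good to about 2 mm. A picture is of the moment at which its call begins. There is no depth.
- sign_off(): hands the job in; it is judged then, once.
Trained networks look in a picture, given as the dict that the camera call returned (one of the last four; its "shot" number tells which), for a name from the list of things; names that differ only in an ending like _2 or _b are one class to them, and where a whole thing is asked for, a point or a joint stands for the part that bears it (a point fixed in the world has none). Each returns a list of dicts, best first, with "p" (0 to 1); they miss things now and then, are a little off and sometimes report something else, mostly with a low value. They report only what shows in the picture. A call takes as long as a camera call. They do not tell look-alikes from the thing itself.
- find_in(picture, label): "at" ([column, row] in pixels, amid what is visible of it).
- regions_of(picture, label): "mask" (400x640 bool, what is visible of it) and "at" ([column, row] in pixels, amid what is visible of it).
- pinpoint(picture, label): "at" ([column, row] in pixels: a listed point, or the origin of a listed thing).
The state is a dict: "time_s": time; "q": joint angles; "qd": joint speeds; "joint_efforts": joint torques, N m; "tcp_pos": TCP position; "eef_rot": TCP orientation; "contact_force": force on the tool from outside, world axes, zero at the start; "wrist_torque": the same for the moment, N m; "width": opening from 0.0 (shut) to 1.0 (fully open); "grip_force": force on a finger pad.
Only numpy, scipy, OpenCV 4.12 (cv2) and the standard library are available. Lean on these libraries where they do the work, as an engineer would, in place of code of your own. Each camera call takes 0.05 s, during which the arm holds its last target. There are 200 camera calls.

## Working session

There is one attempt and no reset: what is moved stays moved. The work goes in short steps, Python scripts to look and compute and a tool call to move; the robot and the scene stay as the last step left them, time stands still between calls to the robot, and variables do not carry over. Pictures are saved under pics/ and viewed, at most 14 in all, crops included, and the job is handed in when it is done.

Besides the shell and the picture viewer there is one more tool, called as name(argument=value, ...) on one line, values as JSON. move_arm: Moves the arm, as the interface text tells. Shift numbers are shares of 4 cm and turn numbers shares of 0.08 rad, none past 1 either way. Its arguments: {"type":"object","properties":{"increments":{"type":"array"}},"required":["increments"]}

```bash
mkdir -p pics
cat > h.py <<'E'
from station import *
import numpy as np, cv2
from scipy.spatial.transform import Rotation as Ro
def ray(p,uv):
    f=p["image"].shape[0]/2/np.tan(np.radians(p["vfov"])/2)
    d=np.array([(uv[0]-p["cx"])/f,(uv[1]-p["cy"])/f,1.]); R=np.array(p["R"]);t=np.array(p["t"])
    return -R.T@t, R.T@d
def at(p,uv,z):
    c,d=ray(p,uv); return (c+d*(z-c[2])/d[2])
def proj(p,X):
    f=p["image"].shape[0]/2/np.tan(np.radians(p["vfov"])/2)
    c=np.array(p["R"])@np.array(X)+np.array(p["t"]); return f*c[0]/c[2]+p["cx"],f*c[1]/c[2]+p["cy"]
E
python3 - <<'E'
from h import *
o=get_obs(); print(o["tcp_pos"],o["eef_rot"],o["time_s"],Ro.from_quat(o["eef_rot"]).as_matrix().round(2).tolist())
Z=dict(mid_round=.028,mid_bar=.028,mid_tee=.028,nest_a=.016,wing_a=.067,cutout_round=.034,cutout_bar=.034,cutout_tee=.034,jar=0,tin=0,block=0,drill_front=.16)
for n in ("top","scene"):
    p=read_camera(n); cv2.imwrite(f"pics/{n}0.png",p["image"]); print(n,(-np.array(p["R"]).T@p["t"]).round(3))
    for l,z in Z.items():
        print(l,[(np.round(r["at"]).tolist(),round(r["p"],2),at(p,r["at"],z)[:2].round(3).tolist()) for r in pinpoint(p,l)[:5]])
E
```

```text
[0.22275772 0.47463554 0.22475096] [ 2.17640633e-01  9.76028475e-01 -9.63228458e-04 -2.08727900e-04] 0.0 [[-0.91, 0.42, -0.0], [0.42, 0.91, -0.0], [-0.0, -0.0, -1.0]]
top [ 0.235 -0.038  2.224]
mid_round [([370.0, 225.0], 0.38, [0.472, -0.261])]
mid_bar [([400.0, 219.0], 0.66, [0.499, -0.389]), ([438.0, 232.0], 0.42, [0.442, -0.552])]
mid_tee [([390.0, 187.0], 0.55, [0.637, -0.349]), ([266.0, 226.0], 0.44, [0.467, 0.19])]
nest_a [([369.0, 225.0], 0.68, [0.474, -0.255]), ([390.0, 191.0], 0.61, [0.624, -0.347])]
wing_a [([390.0, 203.0], 0.45, [0.562, -0.339]), ([372.0, 236.0], 0.41, [0.423, -0.261])]
cutout_round [([285.0, 227.0], 0.87, [0.462, 0.107]), ([390.0, 200.0], 0.75, [0.578, -0.347])]
cutout_bar [([264.0, 224.0], 0.58, [0.473, 0.194]), ([371.0, 235.0], 0.34, [0.429, -0.264])]
cutout_tee [([251.0, 225.0], 0.74, [0.471, 0.252])]
jar [([423.0, 195.0], 0.55, [0.61, -0.496])]
tin [([209.0, 235.0], 0.69, [0.428, 0.437])]
block [([279.0, 183.0], 0.91, [0.657, 0.137])]
drill_front [([322.0, 208.0], 0.57, [0.528, -0.053])]
scene [ 0.089 -0.818  1.324]
mid_round [([358.0, 312.0], 0.74, 
[... 472 characters left out ...]
, [0.604, -0.505])]
wing_a [([326.0, 291.0], 0.56, [0.417, -0.281]), ([365.0, 288.0], 0.42, [0.555, -0.338]), ([347.0, 318.0], 0.41, [0.434, -0.41])]
cutout_round [([290.0, 218.0], 0.9, [0.453, 0.117])]
cutout_bar [([287.0, 206.0], 0.82, [0.465, 0.183]), ([380.0, 286.0], 0.54, [0.625, -0.346])]
cutout_tee [([286.0, 200.0], 0.57, [0.478, 0.22])]
jar [([396.0, 326.0], 0.91, [0.599, -0.497]), ([323.0, 287.0], 0.62, [0.432, -0.234])]
tin [([258.0, 172.0], 0.63, [0.436, 0.481]), ([357.0, 314.0], 0.26, [0.494, -0.389])]
block [([328.0, 205.0], 0.57, [0.654, 0.13])]
drill_front [([318.0, 173.0], 0.87, [0.633, 0.196]), ([376.0, 285.0], 0.52, [0.559, -0.383]), ([395.0, 326.0], 0.43, [0.536, -0.533])]
```

Run:
```python
import cv2,numpy as np
a=cv2.imread("pics/top0.png")[165:265,190:460]; b=cv2.imread("pics/scene0.png")[150:390,230:430]
cv2.imwrite("pics/v1.png",cv2.resize(a,(800,296),interpolation=cv2.INTER_CUBIC))
cv2.imwrite("pics/v2.png",cv2.resize(b,(500,600),interpolation=cv2.INTER_CUBIC))
```

```text
(no output)
```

View pics/v1.png

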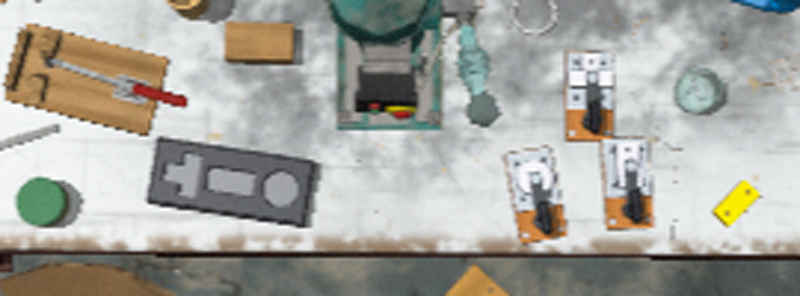

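View pics/v2.png

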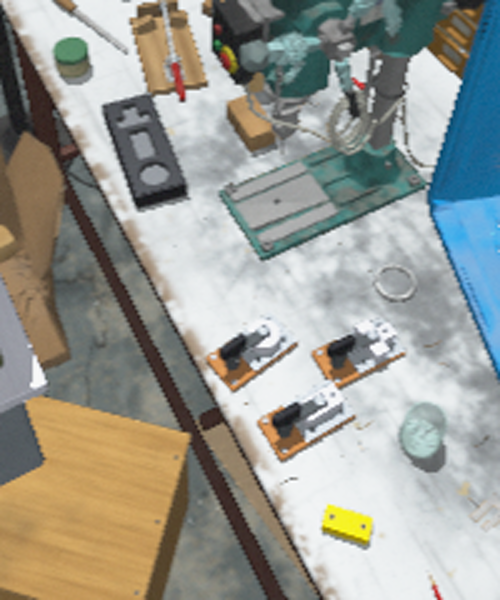

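Left clamp (crop ~540,190) holds the round, the rear one (~590,85) probably the tee and the right one (~628,170) probably the bar. The yellow plate with holes (738,203) is the decoy. The foam is at left (235,185), with the tee's stem pointing left. Next I move round in front of the drill and look with the wrist camera.

```bash
cat >> h.py <<'E'
def Rdown(yaw): # tool x at world yaw, z down
    c,s=np.cos(yaw),np.sin(yaw); return np.array([[c,s,0],[s,-c,0],[0,0,-1.]])
def plan(wps,start=None,smax=1.0,tmax=1.0):
    """wps: (x,y,z,yaw,claw[,minrows])"""
    if start is None:
        o=get_obs(); P=np.array(o["tcp_pos"]); R=Ro.from_quat(o["eef_rot"]).as_matrix()
    else: P=np.array(start[:3],float); R=Rdown(start[3])
    rows=[]
    for w in wps:
        T=np.array(w[:3]); Rt=Rdown(w[3]); rv=Ro.from_matrix(R.T@Rt).as_rotvec()
        n=int(max(np.ceil(np.linalg.norm(T-P)/.04/smax),np.ceil(np.linalg.norm(rv)/.08/tmax),w[5] if len(w)>5 else 1))
        P0,R0=P.copy(),R.copy()
        for i in range(1,n+1):
            Rg=R0@Ro.from_rotvec(rv*i/n).as_matrix(); Pg=P0+(T-P0)*i/n
            d=np.clip((R.T@(Pg-P)/.04).round(2),-1,1); a=np.clip((Ro.from_matrix(R.T@Rg).as_rotvec()/.08).round(2),-1,1)
            rows.append([float(v)+0. for v in (*d,*a)]+[w[4]])
            P=P+R@d*.04; R=R@Ro.from_rotvec(a*.08).as_matrix()
    for i in range(0,len(rows),10): print("["+str(rows[i:i+10]).replace(" ","").replace("0.0,","0,")+"]")
def st():
    o=get_obs(); R=Ro.from_quat(o["eef_rot"]).as_matrix()
    print("t",round(o["time_s"],2),"tcp",np.round(o["tcp_pos"],4),"yaw",round(float(np.arctan2(R[1,0],R[0,0])),3),"q",np.round(o["q"],2),"F",np.round(o["contact_force"],1),"M",np.round(o["wrist_torque"],2),"w",round(o["width"],3),"g",round(o["grip_force"],1))
E
python3 - <<'E'
from h import *
plan([(.33,.2,.25,3.1416,0),(.33,-.1,.25,3.1416,0),(.37,-.28,.27,3.1416,0)])
E
```

```text
[[[-0.67,-0.64,-0.08,0,0,-0.69,0],[-0.63,-0.67,-0.07,0,0,-0.68,0],[-0.59,-0.71,-0.08,0,0,-0.69,0],[-0.56,-0.73,-0.07,0,0,-0.68,0],[-0.51,-0.77,-0.08,0,0,-0.69,0],[-0.47,-0.79,-0.08,0,0,-0.68,0],[-0.43,-0.82,-0.07,0,0,-0.69,0],[-0.38,-0.84,-0.08,0,0,-0.69,0],[0,-0.94,0,0,0,0,0],[0,-0.94,0,0,0,0,0]]]
[[[0,-0.93,0,0,0,0,0],[0,-0.94,0,0,0,0,0],[0,-0.94,0,0,0,0,0],[0,-0.94,0,0,0,0,0],[0,-0.93,0,0,0,0,0],[0,-0.94,0,0,0,0,0],[-0.2,-0.9,-0.1,0,0,0,0],[-0.2,-0.9,-0.1,0,0,0,0],[-0.2,-0.9,-0.1,0,0,0,0],[-0.2,-0.9,-0.1,0,0,0,0]]]
[[[-0.2,-0.9,-0.1,0,0,0,0]]]
```

move_arm(increments=[[[-0.67,-0.64,-0.08,0,0,-0.69,0],[-0.63,-0.67,-0.07,0,0,-0.68,0],[-0.59,-0.71,-0.08,0,0,-0.69,0],[-0.56,-0.73,-0.07,0,0,-0.68,0],[-0.51,-0.77,-0.08,0,0,-0.69,0],[-0.47,-0.79,-0.08,0,0,-0.68,0],[-0.43,-0.82,-0.07,0,0,-0.69,0],[-0.38,-0.84,-0.08,0,0,-0.69,0],[0,-0.94,0,0,0,0,0],[0,-0.94,0,0,0,0,0]]])

```text
time_s: 2.13
tcp_pos: [0.3306, 0.1234, 0.2504]
eef_rot: [-0.0, 1.0, 0.0, 0.001]
contact_force: [0.6, -0.6, -0.4]
width: 1.0
grip_force: 0.0
```

```bash
python3 -c "
from h import *
st()"
```

```text
t 2.13 tcp [0.3306 0.1234 0.2504] yaw -3.141 q [ 0.36 -0.05 -0.43  1.19 -0.    0.36] F [ 0.6 -0.6 -0.4] M [ 0.   -0.01  0.  ] w 1.0 g 0.0
```

```bash
cat > wr.py <<'E'
from h import *
import sys
def wr(name,labels):
    p=read_camera("wrist"); cv2.imwrite(f"pics/{name}.png",p["image"]); print("cam",(-np.array(p["R"]).T@p["t"]).round(3),np.array(p["R"])[2].round(2))
    Z=dict(mid_round=.028,mid_bar=.028,mid_tee=.028,nest_a=.016,wing_a=.067,cutout_round=.034,cutout_bar=.034,cutout_tee=.034)
    for l in labels:
        print(l,[(np.round(r["at"]).tolist(),round(r["p"],2),at(p,r["at"],Z[l])[:2].round(4).tolist()) for r in pinpoint(p,l)[:5]])
    return p
if __name__=="__main__":
    st(); wr(sys.argv[1],sys.argv[2:])
E
python3 wr.py foam0 cutout_round cutout_bar cutout_tee
```

```text
t 2.13 tcp [0.3306 0.1234 0.2504] yaw -3.141 q [ 0.36 -0.05 -0.43  1.19 -0.    0.36] F [ 0.6 -0.6 -0.4] M [ 0.   -0.01  0.  ] w 1.0 g 0.0
cam [0.258 0.124 0.398] [ 0.29  0.   -0.96]
cutout_round [([310.0, 264.0], 0.71, [0.4547, 0.1135])]
cutout_bar [([362.0, 271.0], 0.56, [0.465, 0.183])]
cutout_tee [([405.0, 279.0], 0.65, [0.4767, 0.2408])]
```

move_arm(increments=[[[0,-0.93,0,0,0,0,0],[0,-0.94,0,0,0,0,0],[0,-0.94,0,0,0,0,0],[0,-0.94,0,0,0,0,0],[0,-0.93,0,0,0,0,0],[0,-0.94,0,0,0,0,0],[-0.2,-0.9,-0.1,0,0,0,0],[-0.2,-0.9,-0.1,0,0,0,0],[-0.2,-0.9,-0.1,0,0,0,0],[-0.2,-0.9,-0.1,0,0,0,0]]])

```text
time_s: 3.17
tcp_pos: [0.3637, -0.2447, 0.2661]
eef_rot: [-0.001, 1.0, 0.0, 0.001]
contact_force: [0.9, 0.5, 1.1]
width: 0.999
grip_force: 0.0
```

move_arm(increments=[[[-0.2,-0.9,-0.1,0,0,0,0],[0,0,0,0,0,0,0]]])

```text
time_s: 3.33
tcp_pos: [0.3742, -0.2851, 0.27]
eef_rot: [0.001, 1.0, -0.002, 0.002]
contact_force: [0.7, 0.3, 0.1]
width: 1.001
grip_force: 0.0
```

```bash
python3 wr.py cl0 wing_a nest_a mid_round mid_bar mid_tee
```

```text
t 3.33 tcp [ 0.3742 -0.2851  0.27  ] yaw 3.14 q [-0.65  0.15 -0.17  1.25 -0.   -0.65] F [0.7 0.3 0.1] M [-0.01 -0.03  0.04] w 1.001 g 0.0
cam [ 0.302 -0.284  0.418] [ 0.29 -0.   -0.96]
wing_a [([277.0, 306.0], 0.89, [0.5538, -0.3398]), ([334.0, 206.0], 0.84, [0.4152, -0.2661]), ([224.0, 218.0], 0.82, [0.431, -0.3983]), ([284.0, 326.0], 0.63, [0.5855, -0.3311])]
nest_a [([340.0, 238.0], 0.91, [0.4794, -0.2537]), ([285.0, 323.0], 0.88, [0.6209, -0.3368]), ([244.0, 250.0], 0.72, [0.4971, -0.3915])]
mid_round [([341.0, 240.0], 0.67, [0.476, -0.2534])]
mid_bar [([581.0, 345.0], 0.75, [0.6497, 0.1155]), ([240.0, 252.0], 0.65, [0.4947, -0.3929]), ([125.0, 212.0], 0.64, [0.4366, -0.5437])]
mid_tee [([281.0, 330.0], 0.6, [0.6252, -0.3411])]
```

View pics/cl0.png

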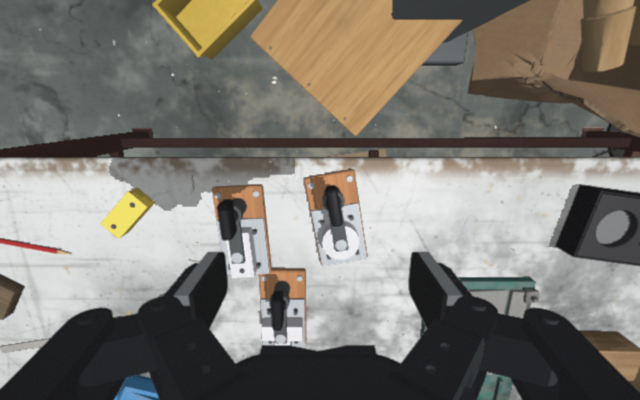

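View pics/foam0.png

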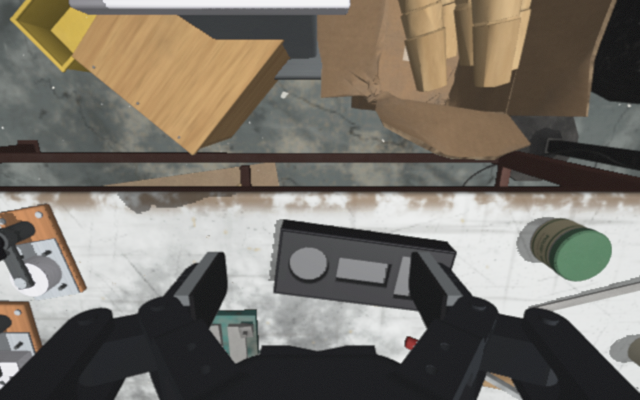

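Nest left (crop px 341,240) is the round. Rear (281,315) has a tee crossbar, and right (240,252) is a plain steel bar. The yellow plate at (125,212) has holes and isn't the one meant. The foam's cutouts are at (308,264), (362,271) and (405,279). Next I hover over the left clamp's wing.

```bash
python3 -c "
from h import *
plan([(.4165,-.266,.15,-2.96,.5)])"
```

```text
[[[-0.29,0.07,0.75,0,0,-0.56,0.5],[-0.29,0.07,0.75,0.01,0,-0.56,0.5],[-0.3,0.04,0.75,0,0,-0.55,0.5],[-0.29,0.04,0.75,0,-0.01,-0.56,0.5]]]
```

move_arm(increments=[[[-0.29,0.07,0.75,0,0,-0.56,0.5],[-0.29,0.07,0.75,0.01,0,-0.56,0.5],[-0.3,0.04,0.75,0,0,-0.55,0.5],[-0.29,0.04,0.75,0,-0.01,-0.56,0.5],[0,0,0,0,0,0,0.5]]])

```text
time_s: 4.05
tcp_pos: [0.4146, -0.2641, 0.1451]
eef_rot: [-0.092, 0.996, 0.002, -0.003]
contact_force: [-0.7, 0.6, 0.2]
width: 0.499
grip_force: 0.0
```

```bash
python3 wr.py cl1 wing_a nest_a mid_round
python3 - <<'E'
from h import *
p=read_camera("wrist")
for r in regions_of(p,"wing_a")[:3]:
    c=cv2.minAreaRect(np.argwhere(r["mask"])[:,::-1].astype(np.float32)); print(r["at"],r["p"],c,at(p,r["at"],.081))
E
```

```text
t 4.05 tcp [ 0.4146 -0.2641  0.1451] yaw -2.958 q [-0.57  0.26 -0.36  0.96  0.   -0.75] F [-0.7  0.6  0.2] M [ 0.    0.03 -0.02] w 0.499 g 0.0
cam [ 0.345 -0.277  0.294] [ 0.27  0.06 -0.96]
wing_a [([315.0, 205.0], 0.9, [0.4141, -0.2653]), ([203.0, 344.0], 0.89, [0.5583, -0.3395]), ([141.0, 200.0], 0.81, [0.4341, -0.3963])]
nest_a []
mid_round [([314.0, 258.0], 0.93, [0.4779, -0.2546])]
[152.4, 195.7] 0.63 ((154.73367309570312, 193.47708129882812), (62.969261169433594, 36.9819450378418), 88.21009063720703) [ 0.42890892 -0.38896147  0.081     ]
[206.8, 359.6] 0.63 ((205.0, 359.0), (18.0, 12.0), 90.0) [ 0.57097705 -0.33793504  0.081     ]
[317.8, 198.7] 0.57 ((319.5, 200.5), (63.0, 23.0), 90.0) [ 0.40929948 -0.26876129  0.081     ]
```

View pics/cl1.png

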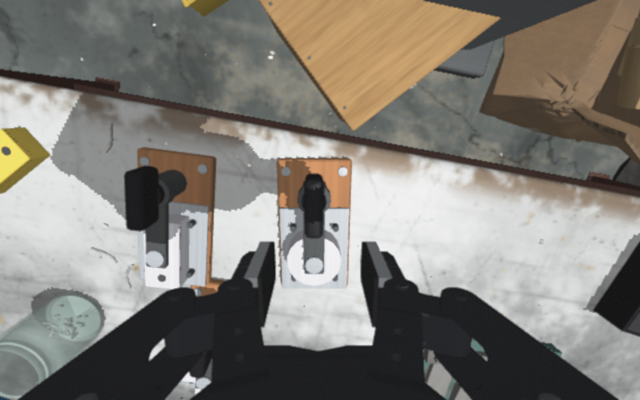

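The wing at (315,205) is centred between the fingers and aligned. I descend, grip it, then test with a 0.13 rad turn.

move_arm(increments=[[[0,-0.02,0.8,0,0,0,0.5],[0,0,0.8,0,0,0,0.5],[0,0,0,0,0,0,1],[0,0,0,0,0,0,1],[0,0,0,0,0,0,1],[0,0,0,0,0,0,1],[0,0,0,0,0,0,1]]])

```text
time_s: 4.93
tcp_pos: [0.418, -0.2698, 0.088]
eef_rot: [-0.089, 0.996, -0.002, 0.002]
contact_force: [-0.8, -0.4, 0.6]
width: -0.002
grip_force: 0.0
```

```bash
python3 -c "
from h import *
st()"
```

```text
t 4.93 tcp [ 0.418  -0.2698  0.088 ] yaw -2.963 q [-0.57  0.31 -0.45  0.8  -0.   -0.75] F [-0.8 -0.4  0.6] M [-0.03 -0.02 -0.02] w -0.002 g 0.0
```

```bash
python3 wr.py cl2 wing_a; python3 -c "
import cv2
cv2.imwrite('pics/v3.png',cv2.resize(cv2.imread('pics/cl2.png')[100:400,160:480],(640,600)))"
```

```text
t 4.93 tcp [ 0.418  -0.2698  0.088 ] yaw -2.963 q [-0.57  0.31 -0.45  0.8  -0.   -0.75] F [-0.8 -0.4  0.6] M [-0.03 -0.02 -0.02] w -0.002 g 0.0
cam [ 0.346 -0.282  0.236] [ 0.28  0.05 -0.96]
wing_a [([101.0, 222.0], 0.96, [0.4326, -0.3952]), ([321.0, 232.0], 0.6, [0.4156, -0.2676])]
```

View pics/v3.png

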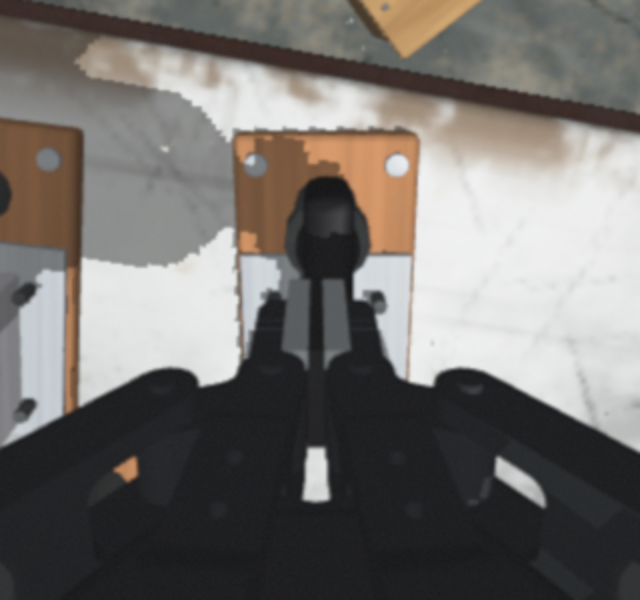

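Run:
```python
from h import *
p=read_camera("wrist"); o=get_obs(); R=Ro.from_quat(o["eef_rot"]).as_matrix(); P=np.array(o["tcp_pos"])
print("f",200/np.tan(np.radians(p["vfov"])/2), p["cx"],p["cy"])
v=lambda X:(np.round((np.array(proj(p,X))-[160,100])*2).tolist())
for d in(0,.006,.025): print("tool z+",d,v(P+R@[0,0,d]))
u=np.array([np.cos(.183),np.sin(.183),0]); w=np.array([.4146,-.265,.081])
for s in(-.023,0,.023): print("wingtop",s,v(w+u*s), "bottom",v(w+u*s-[0,0,.028]))
print("tip, tool x +-11mm", v(P+R@[.011,0,.025]),v(P+R@[-.011,0,.025]))
print(o["joint_efforts"], o["width"], o["grip_force"])
```

```text
f 309.3122645475171 317.66920780549947 199.40430588198186
tool z+ 0 [314.0, 300.0]
tool z+ 0.006 [314.0, 290.0]
tool z+ 0.025 [314.0, 264.0]
wingtop -0.023 [331.0, 203.0] bottom [329.0, 176.0]
wingtop 0 [331.0, 284.0] bottom [329.0, 247.0]
wingtop 0.023 [331.0, 359.0] bottom [329.0, 313.0]
tip, tool x +-11mm [314.0, 229.0] [314.0, 297.0]
[-1.65491772e-02 -3.97481275e+01  2.15832961e+01 -2.80100713e-02
 -1.29018204e-03  1.56106657e-04] 0.00011014043626135328 0.0
```

move_arm(increments=[[[0,0,0,0,0,0,1],[0,0,0,0,0,0,1]]])

```text
time_s: 5.25
tcp_pos: [0.4167, -0.2689, 0.0863]
eef_rot: [-0.089, 0.996, -0.001, 0.001]
contact_force: [-0.5, -0.5, -0.1]
width: 0.001
grip_force: 0.0
```

Run:
```python
from h import *
st()
for n in("wrist","scene"):
    p=read_camera(n); cv2.imwrite(f"pics/{n}3.png",p["image"])
u=np.array(proj(p,(.4146,-.265,.067))).astype(int); print(u)
a=p["image"][u[1]-40:u[1]+40,u[0]-50:u[0]+50]; cv2.imwrite("pics/v4.png",cv2.resize(a,(750,600),interpolation=cv2.INTER_CUBIC)); st()
```

```text
t 5.25 tcp [ 0.4167 -0.2689  0.0863] yaw -2.963 q [-0.57  0.31 -0.45  0.8  -0.   -0.75] F [-0.5 -0.5 -0.1] M [ 0.    0.04 -0.03] w 0.001 g 0.0
[323 287]
t 5.35 tcp [ 0.4166 -0.2688  0.0861] yaw -2.963 q [-0.57  0.31 -0.45  0.8  -0.   -0.75] F [-0.5 -0.5 -0.2] M [-0.01 -0.02 -0.04] w -0.003 g 0.0
```

View pics/v4.png

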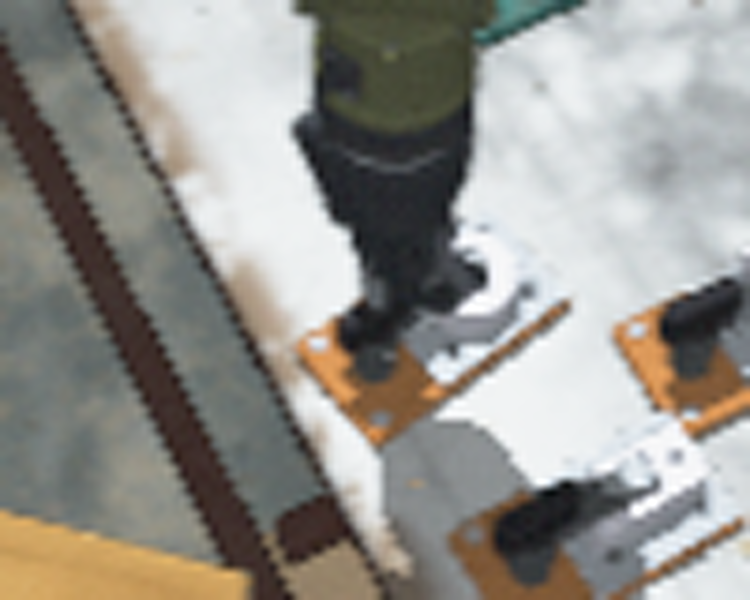

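move_arm(increments=[[[0,0,-0.5,0,0,0,0.5],[0,0,0,0,0,0,0.5],[0,0,0,0,0,0,0.5],[0,0,0,0,0,0,0.5],[0.04,0.07,0.33,0,0,0,0.5],[0,0,0.33,0,0,0,0.5],[0,0,0,0,0,0,0.5],[0,0,0,0,0,0,0.5]]])

```text
time_s: 6.02
tcp_pos: [0.4133, -0.2656, 0.0785]
eef_rot: [-0.089, 0.996, 0.001, -0.001]
contact_force: [0.1, 1.1, -0.0]
width: 0.498
grip_force: 0.0
```

Run:
```python
from h import *
st()
p=read_camera("wrist"); cv2.imwrite("pics/v5.png",cv2.resize(p["image"][100:400,160:480],(640,600))); st()
```

```text
t 6.02 tcp [ 0.4133 -0.2656  0.0785] yaw -2.963 q [-0.57  0.32 -0.47  0.78 -0.   -0.75] F [ 0.1  1.1 -0. ] M [ 0.03 -0.01  0.05] w 0.498 g 0.0
t 6.07 tcp [ 0.4141 -0.2661  0.0792] yaw -2.963 q [-0.57  0.32 -0.47  0.78 -0.   -0.75] F [-0.2  0.7  0.1] M [-0.02 -0.03 -0.02] w 0.501 g 0.0
```

move_arm(increments=[[[0,0,0,0,0,0,0.8],[0,0,0,0,0,0,1],[0,0,0,0,0,0,1],[0,0,0,0,0,0,1],[0,0,0,0,0,0,1],[0,0,0,0,0,0,1]]])

```text
time_s: 6.57
tcp_pos: [0.4146, -0.2664, 0.0798]
eef_rot: [-0.089, 0.996, -0.001, 0.001]
contact_force: [-0.3, 0.5, -0.1]
width: -0.002
grip_force: 0.0
```

View pics/v5.png

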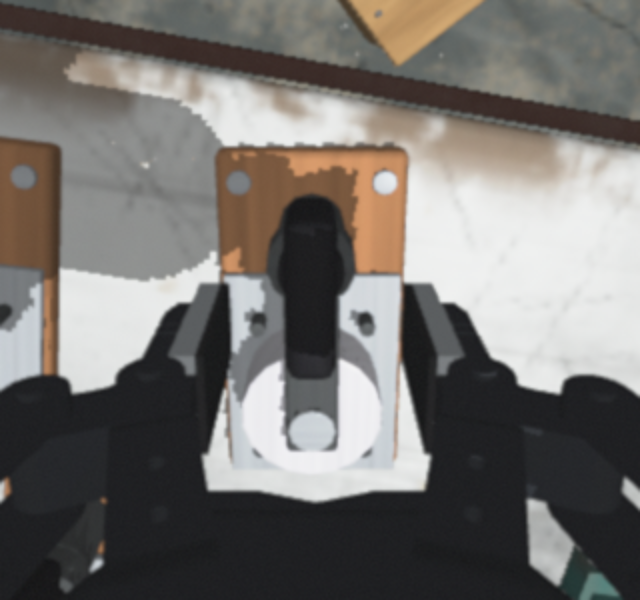

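The fingers straddle the wing (wing rows 195-375, column 312) but close above it, so the tips sit higher than I assumed. Being open and straddling it, going 20 mm lower is safe.

move_arm(increments=[[[0,0,0,0,0,0,0.5],[0,0,0,0,0,0,0.5],[0,0,0,0,0,0,0.5],[0,0,0,0,0,0,0.5],[0,0,0.25,0,0,0,0.5],[0,0,0.25,0,0,0,0.5],[0,0,0,0,0,0,0.5],[0,0,0,0,0,0,0.8],[0,0,0,0,0,0,1],[0,0,0,0,0,0,1]]])

```text
time_s: 7.4
tcp_pos: [0.4148, -0.2668, 0.0603]
eef_rot: [-0.089, 0.996, -0.001, 0.001]
contact_force: [-1.0, 1.0, -0.0]
width: 0.153
grip_force: 59.8
```

move_arm(increments=[[[0,0,0,0,0,0,1],[0,0,0,0,0,0,1],[0,0,0,0,0,0,1]]])

```text
time_s: 7.65
tcp_pos: [0.4148, -0.2668, 0.0602]
eef_rot: [-0.089, 0.996, -0.001, 0.001]
contact_force: [-1.8, -1.0, 3.3]
width: 0.142
grip_force: 60.2
```

Run:
```python
from h import *
st()
p=read_camera("wrist"); cv2.imwrite("pics/v6.png",cv2.resize(p["image"][100:400,160:480],(640,600))); st()
```

```text
t 7.65 tcp [ 0.4148 -0.2668  0.0602] yaw -2.963 q [-0.57  0.34 -0.5   0.73 -0.   -0.75] F [-1.8 -1.   3.3] M [-0.12  0.24 -0.01] w 0.142 g 60.2
t 7.7 tcp [ 0.4149 -0.2668  0.0602] yaw -2.963 q [-0.57  0.34 -0.5   0.73 -0.   -0.75] F [-1.  -1.3  4.2] M [-0.07  0.25  0.02] w 0.145 g 60.3
```

View pics/v6.png

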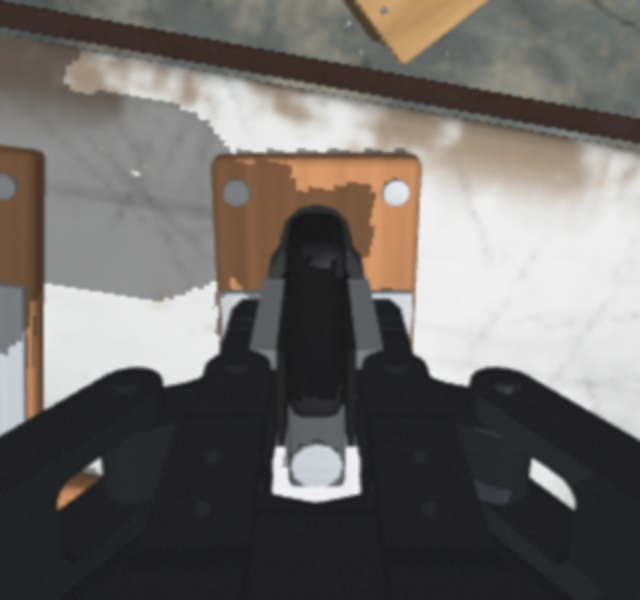

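Gripped (width 0.145). Now a gentle test turn of 0.13 rad anticlockwise.

move_arm(increments=[[[0,0,0,0,0,-0.8,1],[0,0,0,0,0,-0.8,1],[0,0,0,0,0,0,1]]])

```text
time_s: 7.95
tcp_pos: [0.4148, -0.2667, 0.0602]
eef_rot: [-0.154, 0.988, -0.001, 0.001]
contact_force: [-0.4, -1.0, 5.6]
width: 0.148
grip_force: 60.5
```

```bash
python3 -c "
from h import *
st()"
```

```text
t 7.95 tcp [ 0.4148 -0.2667  0.0602] yaw -2.833 q [-0.57  0.34 -0.5   0.73 -0.   -0.88] F [-0.4 -1.   5.6] M [-0.05  0.21 -0.09] w 0.148 g 60.5
```

move_arm(increments=[[[0,0,0,0,0,-0.8,1],[0,0,0,0,0,-0.8,1],[0,0,0,0,0,0,1]]])

```text
time_s: 8.2
tcp_pos: [0.4148, -0.2666, 0.0602]
eef_rot: [-0.216, 0.976, -0.001, 0.001]
contact_force: [-0.9, -0.7, 5.0]
width: 0.148
grip_force: 60.5
```

```bash
python3 -c "
from h import *
st()"
```

```text
t 8.2 tcp [ 0.4148 -0.2666  0.0602] yaw -2.705 q [-0.57  0.34 -0.5   0.73 -0.   -1.01] F [-0.9 -0.7  5. ] M [-0.01  0.25 -0.08] w 0.148 g 60.5
```

Torque stays near 0.1, so A loosens anticlockwise (right-hand). I open it to about 1.4 rad, release and rise.

move_arm(increments=[[[0,0,0,0,0,-1,1],[0,0,0,0,0,-1,1],[0,0,0,0,0,-1,1],[0,0,0,0,0,-1,1],[0,0,0,0,0,-1,1],[0,0,0,0,0,-1,1],[0,0,0,0,0,-1,1],[0,0,0,0,0,-1,1],[0,0,0,0,0,-1,1],[0,0,0,0,0,-1,1]]])

```text
time_s: 9.03
tcp_pos: [0.4143, -0.2663, 0.0602]
eef_rot: [-0.58, 0.814, -0.001, 0.0]
contact_force: [-1.6, 0.4, 7.1]
width: 0.144
grip_force: 60.7
```

move_arm(increments=[[[0,0,0,0,0,-1,1],[0,0,0,0,0,-1,1],[0,0,0,0,0,-1,1],[0,0,0,0,0,-1,1],[0,0,0,0,0,-1,1],[0,0,0,0,0,0,1]]])

```text
time_s: 9.53
tcp_pos: [0.4141, -0.2662, 0.0602]
eef_rot: [0.73, -0.683, 0.0, 0.0]
contact_force: [-3.5, 0.5, 6.8]
width: 0.148
grip_force: 60.8
```

```bash
python3 -c "
from h import *
st()"
```

```text
t 9.53 tcp [ 0.4141 -0.2662  0.0602] yaw -1.505 q [-0.57  0.34 -0.5   0.73 -0.   -2.21] F [-3.5  0.5  6.8] M [ 0.11  0.56 -0.1 ] w 0.148 g 60.8
```

move_arm(increments=[[[0,0,0,0,0,0,0.6],[0,0,0,0,0,0,0.6],[0,0,0,0,0,0,0.6],[0,0,-1,0,0,0,0.6],[0,0,-1,0,0,0,0.6],[0,0,0,0,0,0,0.6]]])

```text
time_s: 10.03
tcp_pos: [0.4185, -0.2688, 0.1459]
eef_rot: [0.729, -0.684, 0.006, -0.001]
contact_force: [1.8, -0.2, -0.6]
width: 0.398
grip_force: 0.0
```

Run:
```python
from h import *
st()
plan([(.4330,-.3965,.14,-3.04,.5)])
```

```text
t 10.03 tcp [ 0.4185 -0.2688  0.1459] yaw -1.507 q [-0.57  0.25 -0.36  0.94  0.   -2.21] F [ 1.8 -0.2 -0.6] M [-0.13 -0.06 -0.  ] w 0.398 g 0.0
[[[0.16,-0.01,0.01,-0.01,0,0.96,0.5],[0.16,-0.02,0.01,-0.01,0,0.96,0.5],[0.16,-0.03,0.01,0,0,0.95,0.5],[0.15,-0.04,0,-0.01,0,0.96,0.5],[0.15,-0.06,0.01,-0.01,0.01,0.96,0.5],[0.15,-0.07,0.01,-0.01,0,0.96,0.5],[0.14,-0.08,0.01,-0.01,0,0.96,0.5],[0.13,-0.08,0.01,-0.01,0,0.96,0.5],[0.13,-0.1,0.01,0,0,0.95,0.5],[0.12,-0.11,0.01,-0.01,0,0.96,0.5]]]
[[[0.11,-0.12,0,-0.01,0,0.96,0.5],[0.1,-0.12,0.01,-0.01,0,0.96,0.5],[0.09,-0.14,0.01,-0.01,0.01,0.96,0.5],[0.08,-0.13,0.01,-0.01,0,0.95,0.5],[0.07,-0.15,0.01,0,0,0.96,0.5],[0.06,-0.15,0,-0.01,0,0.96,0.5],[0.04,-0.15,0.01,-0.01,0,0.96,0.5],[0.04,-0.16,0.01,-0.01,0,0.96,0.5],[0.02,-0.16,0.01,-0.01,0,0.96,0.5],[0.01,-0.16,0,-0.01,0,0.95,0.5]]]
```

move_arm(increments=[[[0.16,-0.01,0,0,0,0.96,0.5],[0.16,-0.02,0,0,0,0.96,0.5],[0.16,-0.03,0,0,0,0.95,0.5],[0.15,-0.04,0,0,0,0.96,0.5],[0.15,-0.06,0,0,0,0.96,0.5],[0.15,-0.07,0,0,0,0.96,0.5],[0.14,-0.08,0,0,0,0.96,0.5],[0.13,-0.08,0,0,0,0.96,0.5],[0.13,-0.1,0,0,0,0.95,0.5],[0.12,-0.11,0,0,0,0.96,0.5]]])

```text
time_s: 10.87
tcp_pos: [0.4216, -0.3304, 0.1393]
eef_rot: [-0.419, 0.908, -0.0, 0.0]
contact_force: [-0.2, -0.4, 0.3]
width: 0.504
grip_force: 0.0
```

move_arm(increments=[[[0.11,-0.12,0,0,0,0.96,0.5],[0.1,-0.12,0,0,0,0.96,0.5],[0.09,-0.14,0,0,0,0.96,0.5],[0.08,-0.13,0,0,0,0.95,0.5],[0.07,-0.15,0,0,0,0.96,0.5],[0.06,-0.15,0,0,0,0.96,0.5],[0.04,-0.15,0,0,0,0.96,0.5],[0.04,-0.16,0,0,0,0.96,0.5],[0.02,-0.16,0,0,0,0.96,0.5],[0,0,0,0,0,0,0.5]]])

```text
time_s: 11.7
tcp_pos: [0.4287, -0.3887, 0.1393]
eef_rot: [-0.088, 0.996, -0.001, 0.001]
contact_force: [0.1, 0.4, 0.2]
width: 0.497
grip_force: 0.0
```

Run:
```python
from wr import *
st(); p=wr("cl7",["wing_a","nest_a","mid_bar","mid_round"]); st()
cv2.imwrite("pics/v7.png",p["image"])
```

```text
t 11.7 tcp [ 0.4287 -0.3887  0.1393] yaw -2.966 q [-0.74  0.4  -0.17  1.01 -0.   -0.91] F [0.1 0.4 0.2] M [ 0.01  0.04 -0.04] w 0.497 g 0.0
cam [ 0.358 -0.4    0.287] [ 0.28  0.05 -0.96]
wing_a [([309.0, 212.0], 0.79, [0.4331, -0.3939]), ([345.0, 356.0], 0.6, [0.5583, -0.3405]), ([483.0, 218.0], 0.59, [0.4143, -0.2639])]
nest_a []
mid_bar [([140.0, 175.0], 0.97, [0.4387, -0.5413])]
mid_round [([448.0, 264.0], 0.66, [0.4744, -0.2562])]
t 11.95 tcp [ 0.4281 -0.3871  0.1396] yaw -2.962 q [-0.74  0.4  -0.17  1.01  0.   -0.91] F [0.  0.  0.3] M [-0.02 -0.03 -0.01] w 0.499 g 0.0
```

View pics/v7.png

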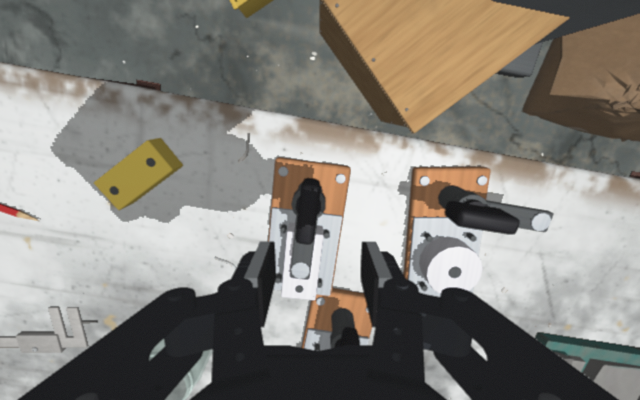

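Run:
```python
from h import *
p=read_camera("wrist")
for n,a,b in(("C",(283,172),(341,179)),("A",(425,181),(482,185))):
    A,B=at(p,a,.012),at(p,b,.012); d=B-A; print(n,A,B,np.arctan2(-d[0],d[1]))
hsv=cv2.cvtColor(p["image"],cv2.COLOR_BGR2HSV); m=cv2.inRange(hsv,(5,120,80),(20,255,255)); 
for c in cv2.findContours(m,cv2.RETR_EXTERNAL,cv2.CHAIN_APPROX_NONE)[0]:
    if cv2.contourArea(c)>800: print(cv2.minAreaRect(c))
plan([(.4330,-.395,.1396,-3.05,.5)],start=(.4281,-.3871,.1396,-2.962))
```

```text
C [ 0.41785041 -0.42038123  0.012     ] [ 0.41478746 -0.36739996  0.012     ] 0.057747717815008266
A [ 0.40286482 -0.29156935  0.012     ] [ 0.39713026 -0.23915448  0.012     ] 0.1089737578650786
((338.61334228515625, 311.67156982421875), (64.97595977783203, 42.4454460144043), 6.654425144195557)
((444.55926513671875, 221.80291748046875), (74.81465911865234, 112.88977813720703), 4.864514350891113)
((308.01373291015625, 186.3374786376953), (73.93425750732422, 48.69913101196289), 7.326407432556152)
[[[-0.04,-0.11,0,0,0,0.55,0.5],[-0.05,-0.1,0,0,0,0.55,0.5]]]
```

Gauge A is clear and its arm has swung to the right in the picture. Clamp C (309,212) holds the plain bar. Next I grip C's wing and test anticlockwise.

move_arm(increments=[[[-0.05,-0.11,0,0,0,0.65,0.5],[-0.05,-0.1,0.5,0,0,0.65,0.5],[0,0,0.5,0,0,0,0.5],[0,0,0.5,0,0,0,0.5],[0,0,0.5,0,0,0,0.5],[0,0,0,0,0,0,0.5],[0,0,0,0,0,0,0.8],[0,0,0,0,0,0,1],[0,0,0,0,0,0,1],[0,0,0,0,0,0,1]]])

```text
time_s: 12.83
tcp_pos: [0.4344, -0.3959, 0.0612]
eef_rot: [-0.037, 0.999, -0.001, 0.001]
contact_force: [0.2, 1.4, 1.9]
width: 0.143
grip_force: 59.9
```

```bash
python3 -c "
from h import *
st()"
```

```text
t 12.83 tcp [ 0.4344 -0.3959  0.0612] yaw -3.067 q [-0.74  0.48 -0.26  0.83  0.   -0.81] F [0.2 1.4 1.9] M [0.22 0.07 0.02] w 0.143 g 59.9
```

move_arm(increments=[[[0,0,0,0,0,-0.7,1],[0,0,0,0,0,-0.7,1],[0,0,0,0,0,0,1]]])

```text
time_s: 13.08
tcp_pos: [0.4344, -0.3957, 0.0612]
eef_rot: [-0.093, 0.996, -0.001, 0.001]
contact_force: [0.2, 2.5, 6.1]
width: 0.144
grip_force: 60.3
```

```bash
python3 -c "
from h import *
st()"
```

```text
t 13.08 tcp [ 0.4344 -0.3957  0.0612] yaw -2.955 q [-0.74  0.48 -0.26  0.83  0.   -0.93] F [0.2 2.5 6.1] M [ 0.45  0.08 -0.22] w 0.144 g 60.3
```

Torque −0.22 at 0.11 rad means C is tight this way (left-hand thread). I turn clockwise instead.

move_arm(increments=[[[0,0,0,0,0,0.7,1],[0,0,0,0,0,0.7,1],[0,0,0,0,0,0.7,1],[0,0,0,0,0,0.7,1],[0,0,0,0,0,0.6,1],[0,0,0,0,0,0,1]]])

```text
time_s: 13.58
tcp_pos: [0.4344, -0.3963, 0.0612]
eef_rot: [0.044, 0.999, -0.001, 0.001]
contact_force: [-0.9, 0.1, 6.5]
width: 0.144
grip_force: 60.4
```

```bash
python3 -c "
from h import *
st()"
```

```text
t 13.58 tcp [ 0.4344 -0.3963  0.0612] yaw 3.054 q [-0.74  0.48 -0.26  0.83 -0.   -0.65] F [-0.9  0.1  6.5] M [0.09 0.15 0.09] w 0.144 g 60.4
```

move_arm(increments=[[[0,0,0,0,0,1,1],[0,0,0,0,0,1,1],[0,0,0,0,0,1,1],[0,0,0,0,0,1,1],[0,0,0,0,0,1,1],[0,0,0,0,0,1,1],[0,0,0,0,0,1,1],[0,0,0,0,0,1,1],[0,0,0,0,0,1,1],[0,0,0,0,0,1,1]]])

```text
time_s: 14.42
tcp_pos: [0.4335, -0.398, 0.0612]
eef_rot: [0.431, 0.903, -0.003, 0.002]
contact_force: [-3.1, -3.6, 4.8]
width: 0.147
grip_force: 60.4
```

move_arm(increments=[[[0,0,0,0,0,1,1],[0,0,0,0,0,1,1],[0,0,0,0,0,1,1],[0,0,0,0,0,1,1],[0,0,0,0,0,1,1],[0,0,0,0,0,1,1],[0,0,0,0,0,0,1]]])

```text
time_s: 15.0
tcp_pos: [0.4324, -0.3984, 0.0612]
eef_rot: [0.633, 0.775, -0.003, 0.002]
contact_force: [-5.3, -5.0, 6.1]
width: 0.148
grip_force: 60.5
```

```bash
python3 -c "
from h import *
st()"
```

```text
t 15.0 tcp [ 0.4324 -0.3984  0.0612] yaw 1.772 q [-0.74  0.48 -0.26  0.83 -0.01  0.63] F [-5.3 -5.   6.1] M [-0.97  1.16  0.12] w 0.148 g 60.5
```

move_arm(increments=[[[0,0,0,0,0,0,0.6],[0,0,0,0,0,0,0.6],[0,0,0,0,0,0,0.6],[0,0,-1,0,0,0,0.6],[0,0,-1,0,0,0,0.6],[0,0,0,0,0,0,0.6]]])

```text
time_s: 15.5
tcp_pos: [0.4373, -0.3984, 0.147]
eef_rot: [0.631, 0.776, -0.0, 0.007]
contact_force: [0.9, -1.0, 1.0]
width: 0.402
grip_force: 0.0
```

Run:
```python
from h import *
st()
plan([(.557,-.340,.14,-3.083,.5)],start=(.4344,-.396,.1412,1.774))
```

```text
t 15.5 tcp [ 0.4373 -0.3984  0.147 ] yaw 1.776 q [-0.74  0.4  -0.13  1.02  0.    0.63] F [ 0.9 -1.   1. ] M [-0.08 -0.05  0.02] w 0.402 g 0.0
[[[0.04,0.18,0,0,0,-0.99,0.5],[0.03,0.19,0,0,0,-0.99,0.5],[0.01,0.18,0.01,0,0,-0.99,0.5],[0,0.19,0,0,0,-0.99,0.5],[-0.02,0.19,0,0,0,-0.99,0.5],[-0.03,0.18,0,0,0,-0.99,0.5],[-0.05,0.18,0,0,0,-0.99,0.5],[-0.06,0.18,0,0,0,-0.99,0.5],[-0.07,0.17,0,0,0,-0.99,0.5],[-0.09,0.17,0.01,0,0,-0.99,0.5]]]
[[[-0.1,0.16,0,0,0,-0.99,0.5],[-0.11,0.15,0,0,0,-0.99,0.5],[-0.13,0.14,0,0,0,-1.0,0.5],[-0.13,0.13,0,0,0,-0.99,0.5],[-0.15,0.11,0,0,0,-0.99,0.5],[-0.15,0.11,0.01,0,0,-0.99,0.5],[-0.16,0.1,0,0,0,-0.99,0.5],[-0.17,0.08,0,0,0,-0.99,0.5]]]
```

move_arm(increments=[[[0.04,0.18,0,0,0,-0.99,0.5],[0.03,0.19,0,0,0,-0.99,0.5],[0.01,0.18,0,0,0,-0.99,0.5],[0,0.19,0,0,0,-0.99,0.5],[-0.02,0.19,0,0,0,-0.99,0.5],[-0.03,0.18,0,0,0,-0.99,0.5],[-0.05,0.18,0,0,0,-0.99,0.5],[-0.06,0.18,0,0,0,-0.99,0.5],[-0.07,0.17,0,0,0,-0.99,0.5],[-0.09,0.17,0,0,0,-0.99,0.5]]])

```text
time_s: 16.33
tcp_pos: [0.5022, -0.3636, 0.1394]
eef_rot: [0.281, 0.96, -0.0, 0.001]
contact_force: [-0.3, -0.3, -0.2]
width: 0.501
grip_force: 0.0
```

move_arm(increments=[[[-0.1,0.16,0,0,0,-0.99,0.5],[-0.11,0.15,0,0,0,-0.99,0.5],[-0.13,0.14,0,0,0,-1,0.5],[-0.13,0.13,0,0,0,-0.99,0.5],[-0.15,0.11,0,0,0,-0.99,0.5],[-0.15,0.11,0,0,0,-0.99,0.5],[-0.16,0.1,0,0,0,-0.99,0.5],[-0.17,0.08,0,0,0,-0.99,0.5],[0,0,0,0,0,0,0.5]]])

```text
time_s: 17.08
tcp_pos: [0.5575, -0.3382, 0.1393]
eef_rot: [-0.032, 0.999, -0.0, 0.001]
contact_force: [0.3, 0.6, -0.2]
width: 0.504
grip_force: 0.0
```

Run:
```python
from wr import *
st(); p=wr("cl8",["wing_a","nest_a","mid_tee","mid_round","mid_bar"]); st()
```

```text
t 17.08 tcp [ 0.5575 -0.3382  0.1393] yaw -3.078 q [-0.55  0.52  0.04  1.09  0.   -0.61] F [ 0.3  0.6 -0.2] M [ 0.01 -0.02 -0.02] w 0.504 g 0.0
cam [ 0.485 -0.342  0.287] [ 0.29  0.02 -0.96]
wing_a [([239.0, 13.0], 0.92, [0.4319, -0.3953]), ([314.0, 211.0], 0.59, [0.5602, -0.34])]
nest_a [([312.0, 257.0], 0.66, [0.625, -0.3386])]
mid_tee [([314.0, 261.0], 0.76, [0.6222, -0.337])]
mid_round []
mid_bar [([61.0, 36.0], 0.84, [0.4465, -0.5392]), ([257.0, 115.0], 0.8, [0.4942, -0.3911])]
t 17.38 tcp [ 0.5556 -0.3392  0.1397] yaw -3.082 q [-0.55  0.52  0.04  1.09 -0.   -0.61] F [ 0.6 -0.6 -0.1] M [-0.03 -0.02  0.02] w 0.499 g 0.0
```

View pics/cl8.png

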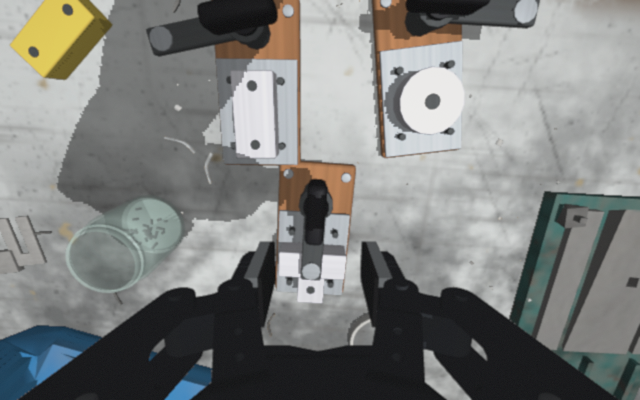

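B (314,211) holds the tee with its stem away from me. C's bar (253,115) is clear. I grip B's wing and test.

move_arm(increments=[[[-0.05,-0.02,0.4,0,0,0.2,0.5],[0,0,0.4,0,0,0,0.5],[0,0,0.4,0,0,0,0.5],[0,0,0.4,0,0,0,0.5],[0,0,0.38,0,0,0,0.5],[0,0,0,0,0,0,0.5],[0,0,0,0,0,0,0.8],[0,0,0,0,0,0,1],[0,0,0,0,0,0,1],[0,0,0,0,0,0,1]]])

```text
time_s: 18.22
tcp_pos: [0.5587, -0.34, 0.0619]
eef_rot: [-0.022, 1.0, -0.001, 0.001]
contact_force: [-0.6, 0.5, 2.0]
width: 0.148
grip_force: 38.9
```

```bash
python3 -c "
from h import *
st()"
```

```text
t 18.22 tcp [ 0.5587 -0.34    0.0619] yaw -3.097 q [-0.55  0.58 -0.07  0.92  0.   -0.59] F [-0.6  0.5  2. ] M [ 0.17  0.17 -0.09] w 0.148 g 38.9
```

move_arm(increments=[[[0,0,0,0,0,-0.7,1],[0,0,0,0,0,-0.7,1],[0,0,0,0,0,0,1]]])

```text
time_s: 18.47
tcp_pos: [0.5587, -0.3402, 0.0619]
eef_rot: [-0.078, 0.997, -0.001, 0.001]
contact_force: [-0.7, 0.6, 4.3]
width: 0.141
grip_force: 63.1
```

```bash
python3 -c "
from h import *
st()"
```

```text
t 18.47 tcp [ 0.5587 -0.3402  0.0619] yaw -2.985 q [-0.55  0.58 -0.07  0.92 -0.   -0.7 ] F [-0.7  0.6  4.3] M [ 0.18  0.2  -0.22] w 0.141 g 63.1
```

move_arm(increments=[[[0,0,0,0,0,-0.7,1],[0,0,0,0,0,0,1],[0,0,0,0,0,0,1]]])

```text
time_s: 18.72
tcp_pos: [0.5587, -0.3403, 0.0619]
eef_rot: [-0.105, 0.995, -0.001, 0.001]
contact_force: [-2.0, -0.5, 6.7]
width: 0.143
grip_force: 63.7
```

```bash
python3 -c "
from h import *
st()"
```

```text
t 18.72 tcp [ 0.5587 -0.3403  0.0619] yaw -2.932 q [-0.55  0.58 -0.07  0.92 -0.   -0.76] F [-2.  -0.5  6.7] M [ 0.21  0.29 -0.38] w 0.143 g 63.7
```

B is tight anticlockwise, so it is left-handed as well. I turn clockwise.

move_arm(increments=[[[0,0,0,0,0,0.9,1],[0,0,0,0,0,0.9,1],[0,0,0,0,0,0.9,1],[0,0,0,0,0,0.9,1],[0,0,0,0,0,0.9,1],[0,0,0,0,0,0,1]]])

```text
time_s: 19.22
tcp_pos: [0.5587, -0.3398, 0.0619]
eef_rot: [0.076, 0.997, -0.001, 0.001]
contact_force: [-2.2, 0.9, 5.9]
width: 0.143
grip_force: 63.2
```

```bash
python3 -c "
from h import *
st()"
```

```text
t 19.22 tcp [ 0.5587 -0.3398  0.0619] yaw 2.99 q [-0.55  0.58 -0.07  0.92  0.   -0.4 ] F [-2.2  0.9  5.9] M [0.26 0.32 0.11] w 0.143 g 63.2
```

Torque saturates at 0.11, so B opens clockwise. I swing it fully open, release and plan the move over the tee.

move_arm(increments=[[[0,0,0,0,0,1,1],[0,0,0,0,0,1,1],[0,0,0,0,0,1,1],[0,0,0,0,0,1,1],[0,0,0,0,0,1,1],[0,0,0,0,0,1,1],[0,0,0,0,0,1,1],[0,0,0,0,0,1,1],[0,0,0,0,0,1,1],[0,0,0,0,0,1,1]]])

```text
time_s: 20.05
tcp_pos: [0.5592, -0.339, 0.0619]
eef_rot: [0.458, 0.889, 0.001, 0.001]
contact_force: [0.6, 4.5, 6.3]
width: 0.143
grip_force: 63.1
```

move_arm(increments=[[[0,0,0,0,0,1,1],[0,0,0,0,0,1,1],[0,0,0,0,0,1,1],[0,0,0,0,0,1,1],[0,0,0,0,0,1,1],[0,0,0,0,0,1,1],[0,0,0,0,0,0,1]]])

```text
time_s: 20.63
tcp_pos: [0.5597, -0.3387, 0.0619]
eef_rot: [0.656, 0.755, 0.002, 0.001]
contact_force: [0.4, 5.5, 6.8]
width: 0.143
grip_force: 63.1
```

```bash
python3 -c "
from h import *
st()"
```

```text
t 20.63 tcp [ 0.5597 -0.3387  0.0619] yaw 1.711 q [-0.55  0.58 -0.07  0.92  0.    0.89] F [0.4 5.5 6.8] M [ 0.78 -0.04  0.15] w 0.143 g 63.1
```

move_arm(increments=[[[0,0,0,0,0,0,0.6],[0,0,0,0,0,0,0.6],[0,0,0,0,0,0,0.6],[0,0,-1,0,0,0,0.6],[0,0,-1,0,0,0,0.6],[0,0,0,0,0,0,0.6],[0,0,0,0,0,0,0.6]]])

```text
time_s: 21.22
tcp_pos: [0.5601, -0.3413, 0.1437]
eef_rot: [0.655, 0.756, 0.0, 0.004]
contact_force: [-0.3, 0.1, 0.2]
width: 0.399
grip_force: 0.0
```

Run:
```python
from h import *
st()
plan([(.605,-.338,.14,-3.11,.2)],start=(.5585,-.340,.1419,1.71))
```

```text
t 21.22 tcp [ 0.5601 -0.3413  0.1437] yaw 1.713 q [-0.55  0.52  0.05  1.09 -0.    0.88] F [-0.3  0.1  0.2] M [0.03 0.03 0.03] w 0.399 g 0.0
[[[-0.01,0.06,0,0,0,-0.96,0.2],[-0.01,0.06,0.01,0,0,-0.97,0.2],[-0.01,0.06,0,0,0,-0.96,0.2],[-0.02,0.06,0,0,0,-0.96,0.2],[-0.03,0.06,0,0,0,-0.96,0.2],[-0.02,0.05,0,0,0,-0.97,0.2],[-0.04,0.05,0.01,0,0,-0.96,0.2],[-0.03,0.05,0,0,0,-0.96,0.2],[-0.04,0.05,0,0,0,-0.96,0.2],[-0.05,0.04,0,0,0,-0.97,0.2]]]
[[[-0.04,0.04,0.01,0,0,-0.96,0.2],[-0.05,0.04,0,0,0,-0.96,0.2],[-0.05,0.03,0,0,0,-0.96,0.2],[-0.06,0.03,0,0,0,-0.97,0.2],[-0.05,0.02,0.01,0,0,-0.96,0.2],[-0.06,0.02,0,0,0,-0.96,0.2],[-0.06,0.01,0,0,0,-0.96,0.2],[-0.06,0.01,0,0,0,-0.97,0.2],[-0.06,0.01,0.01,0,0,-0.96,0.2]]]
```

move_arm(increments=[[[-0.01,0.06,0,0,0,-0.96,0.2],[-0.01,0.06,0,0,0,-0.97,0.2],[-0.01,0.06,0,0,0,-0.96,0.2],[-0.02,0.06,0,0,0,-0.96,0.2],[-0.03,0.06,0,0,0,-0.96,0.2],[-0.02,0.05,0,0,0,-0.97,0.2],[-0.04,0.05,0,0,0,-0.96,0.2],[-0.03,0.05,0,0,0,-0.96,0.2],[-0.04,0.05,0,0,0,-0.96,0.2],[-0.05,0.04,0,0,0,-0.97,0.2]]])

```text
time_s: 22.05
tcp_pos: [0.5816, -0.3383, 0.1385]
eef_rot: [0.321, 0.947, 0.0, -0.001]
contact_force: [-0.9, 0.0, 0.4]
width: 0.8
grip_force: 0.0
```

move_arm(increments=[[[-0.04,0.04,0,0,0,-0.96,0.2],[-0.05,0.04,0,0,0,-0.96,0.2],[-0.05,0.03,0,0,0,-0.96,0.2],[-0.06,0.03,0,0,0,-0.97,0.2],[-0.05,0.02,0,0,0,-0.96,0.2],[-0.06,0.02,0,0,0,-0.96,0.2],[-0.06,0.01,0,0,0,-0.96,0.2],[-0.06,0.01,0,0,0,-0.97,0.2],[-0.06,0.01,0,0,0,-0.96,0.2],[0,0,0,0,0,0,0.2]]])

```text
time_s: 22.88
tcp_pos: [0.6038, -0.3371, 0.1385]
eef_rot: [-0.018, 1.0, 0.0, -0.001]
contact_force: [0.1, 0.4, 0.1]
width: 0.8
grip_force: 0.0
```

```bash
cat > edge.py <<'E'
from wr import *
def gauge(name,ztop=.040):
    """white gauge seen by the net: mask -> top-face points"""
    p=read_camera("wrist"); rs=regions_of(p,name)
    for r in rs[:3]:
        q=np.argwhere(r["mask"])[:,::-1].astype(float); X=np.array([at(p,u,ztop)[:2] for u in q]).astype(np.float32)
        c,s,a=cv2.minAreaRect(X*1000); print(name,round(r["p"],2),np.round(r["at"]),"rect c",np.round(c,1),"size",np.round(s,1),"ang",round(a,1),"n",len(q))
    return p
E
python3 - <<'E'
from edge import *
st(); wr("cl9",["wing_a","nest_a","mid_tee"]); gauge("mid_tee"); st()
E
```

```text
t 22.88 tcp [ 0.6038 -0.3371  0.1385] yaw -3.105 q [-0.51  0.59  0.17  1.15 -0.   -0.55] F [0.1 0.4 0.1] M [-0.03 -0.03  0.02] w 0.8 g 0.0
cam [ 0.532 -0.339  0.287] [ 0.28  0.01 -0.96]
wing_a [([317.0, 148.0], 0.69, [0.5586, -0.3388])]
nest_a [([315.0, 212.0], 0.9, [0.6239, -0.3383])]
mid_tee [([312.0, 215.0], 0.59, [0.6231, -0.3409])]
mid_tee 0.58 [314. 220.] rect c [ 630.8 -338.5] size [55.8 59.1] ang 0.0 n 3054
t 23.18 tcp [ 0.6041 -0.3374  0.1402] yaw -3.107 q [-0.51  0.59  0.17  1.15 -0.   -0.54] F [-0.5  1.   0.1] M [-0.02 -0.01  0.02] w 0.801 g 0.0
```

View pics/cl9.png

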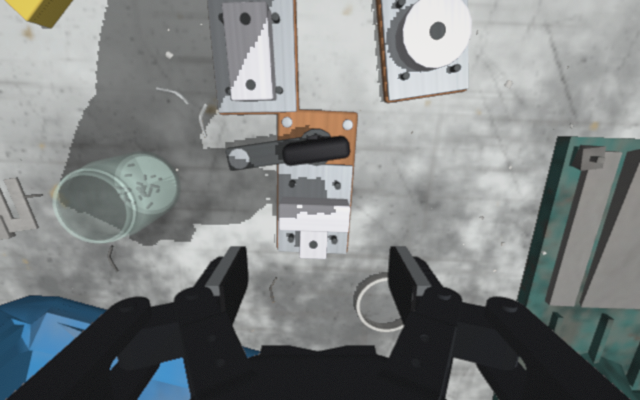

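The tee (313,220) and its screw arm are clear. I touch the tee's top with shut fingers to learn the true tip offset.

move_arm(increments=[[[-0.22,-0.01,0.4,0,0,0,1],[-0.22,-0.01,0.4,0,0,0,1],[0,0,0.4,0,0,0,1],[0,0,0.4,0,0,0,1],[0,0,0.4,0,0,0,1],[0,0,0.25,0,0,0,1],[0,0,0.1,0,0,0,1],[0,0,0,0,0,0,1],[0,0,0,0,0,0,1]]])

```text
time_s: 23.93
tcp_pos: [0.6224, -0.3377, 0.0464]
eef_rot: [-0.018, 1.0, -0.0, 0.0]
contact_force: [0.7, -1.0, -0.4]
width: -0.002
grip_force: 0.0
```

move_arm(increments=[[[0,0,0.05,0,0,0,1],[0,0,0.05,0,0,0,1],[0,0,0,0,0,0,1]]])

```text
time_s: 24.18
tcp_pos: [0.6224, -0.3379, 0.0431]
eef_rot: [-0.018, 1.0, -0.001, 0.001]
contact_force: [-0.1, 0.2, -0.0]
width: 0.005
grip_force: 0.0
```

move_arm(increments=[[[0,0,0.05,0,0,0,1],[0,0,0.05,0,0,0,1],[0,0,0,0,0,0,1]]])

```text
time_s: 24.43
tcp_pos: [0.6219, -0.3376, 0.0383]
eef_rot: [-0.018, 1.0, -0.0, 0.0]
contact_force: [0.9, -0.0, 0.9]
width: -0.002
grip_force: 0.0
```

move_arm(increments=[[[0,0,0.05,0,0,0,1],[0,0,0,0,0,0,1]]])

```text
time_s: 24.6
tcp_pos: [0.6219, -0.3376, 0.0363]
eef_rot: [-0.018, 1.0, -0.0, 0.0]
contact_force: [0.9, -0.1, 0.1]
width: 0.002
grip_force: 0.0
```

move_arm(increments=[[[0,0,0.05,0,0,0,1],[0,0,0,0,0,0,1]]])

```text
time_s: 24.77
tcp_pos: [0.6222, -0.3378, 0.0345]
eef_rot: [-0.018, 1.0, -0.0, 0.001]
contact_force: [0.3, -0.3, 0.4]
width: 0.001
grip_force: 0.0
```

move_arm(increments=[[[0,0,0.05,0,0,0,1],[0,0,0,0,0,0,1]]])

```text
time_s: 24.93
tcp_pos: [0.6223, -0.3378, 0.0344]
eef_rot: [-0.018, 1.0, -0.001, 0.001]
contact_force: [-2.2, 1.0, 8.5]
width: -0.002
grip_force: 4.1
```

Contact at TCP z 0.0343, so shut tips sit 5.7 mm *behind* the TCP. Now I grasp the tee.

move_arm(increments=[[[0,0,-0.5,0,0,0,0],[0,0,-0.5,0,0,0,0],[0,0,0,0,0,0,0],[0,0,0,0,0,0,0],[0,0,0,0,0,0,0],[0,0,0.48,0,0,0,0],[0,0,0.48,0,0,0,0],[0,0,0.48,0,0,0,0],[0,0,0,0,0,0,0],[0,0,0,0,0,0,0]]])

```text
time_s: 25.77
tcp_pos: [0.62, -0.3366, 0.0125]
eef_rot: [-0.018, 1.0, 0.001, -0.002]
contact_force: [-0.8, -1.6, 0.1]
width: 0.999
grip_force: 0.0
```

move_arm(increments=[[[0,0,0,0,0,0,0.5],[0,0,0,0,0,0,1],[0,0,0,0,0,0,1],[0,0,0,0,0,0,1],[0,0,0,0,0,0,1]]])

```text
time_s: 26.18
tcp_pos: [0.6235, -0.3385, 0.0171]
eef_rot: [-0.018, 1.0, -0.001, 0.002]
contact_force: [-0.8, -0.0, 6.6]
width: 0.686
grip_force: 65.7
```

```bash
python3 -c "
from h import *
st()"
```

```text
t 26.18 tcp [ 0.6235 -0.3385  0.0171] yaw -3.106 q [-0.5   0.7   0.04  0.91 -0.   -0.53] F [-0.8 -0.   6.6] M [-0.01  0.07  0.02] w 0.686 g 65.7
```

Tee gripped. I lift it, carry it round in front of the drill and stop short of the foam to measure it.

Run:
```python
from h import *
plan([(.622,-.338,.12,-3.106,1,4),(.40,-.30,.14,3.1416,1),(.33,-.10,.17,3.1416,1),(.33,.16,.22,3.1416,1)],start=(.622,-.338,.0155,-3.106),smax=.9)
```

```text
[[[0,0,-0.65,0,0,0,1],[0,0,-0.66,0,0,0,1],[0,0,-0.65,0,0,0,1],[0,0,-0.65,0,0,0,1],[0.79,0.16,-0.07,0,0,0.06,1],[0.79,0.16,-0.07,0,0,0.07,1],[0.79,0.16,-0.08,0,0,0.06,1],[0.78,0.15,-0.07,0,0,0.06,1],[0.8,0.15,-0.07,0,0,0.07,1],[0.79,0.14,-0.07,0,0,0.06,1]]]
[[[0.79,0.14,-0.07,0,0,0.06,1],[0.29,0.83,-0.13,0,0,0,1],[0.29,0.84,-0.12,0,0,0,1],[0.29,0.83,-0.13,0,0,0,1],[0.29,0.84,-0.12,0,0,0,1],[0.3,0.83,-0.13,0,0,0,1],[0.29,0.83,-0.12,0,0,0,1],[0,0.81,-0.16,0,0,0,1],[0,0.82,-0.15,0,0,0,1],[0,0.81,-0.16,0,0,0,1]]]
[[[0,0.81,-0.16,0,0,0,1],[0,0.81,-0.15,0,0,0,1],[0,0.82,-0.16,0,0,0,1],[0,0.81,-0.16,0,0,0,1],[-0.01,0.81,-0.15,0,0,0,1]]]
```

move_arm(increments=[[[0,0,-0.65,0,0,0,1],[0,0,-0.65,0,0,0,1],[0,0,-0.65,0,0,0,1],[0,0,-0.65,0,0,0,1],[0.79,0.16,-0.07,0,0,0.06,1],[0.79,0.16,-0.07,0,0,0.06,1],[0.79,0.16,-0.07,0,0,0.06,1],[0.79,0.15,-0.07,0,0,0.06,1],[0.79,0.15,-0.07,0,0,0.07,1],[0.79,0.14,-0.07,0,0,0.06,1]]])

```text
time_s: 27.02
tcp_pos: [0.4298, -0.3046, 0.1356]
eef_rot: [-0.003, 1.0, -0.0, 0.0]
contact_force: [0.6, -0.4, -1.6]
width: 0.687
grip_force: 65.0
```

move_arm(increments=[[[0.79,0.14,-0.07,0,0,0.06,1],[0.29,0.83,-0.13,0,0,0,1],[0.29,0.83,-0.13,0,0,0,1],[0.29,0.83,-0.13,0,0,0,1],[0.29,0.83,-0.13,0,0,0,1],[0.29,0.83,-0.13,0,0,0,1],[0.29,0.83,-0.13,0,0,0,1],[0,0.81,-0.16,0,0,0,1],[0,0.81,-0.16,0,0,0,1],[0,0.81,-0.16,0,0,0,1]]])

```text
time_s: 27.85
tcp_pos: [0.3291, -0.0022, 0.189]
eef_rot: [-0.0, 1.0, -0.0, 0.001]
contact_force: [0.0, 0.6, -1.1]
width: 0.68
grip_force: 65.0
```

move_arm(increments=[[[0,0.81,-0.16,0,0,0,1],[0,0.81,-0.16,0,0,0,1],[0,0.81,-0.16,0,0,0,1],[0,0.81,-0.16,0,0,0,1],[0,0.81,-0.16,0,0,0,1],[0,0,0,0,0,0,1],[0,0,0,0,0,0,1]]])

```text
time_s: 28.43
tcp_pos: [0.3297, 0.1599, 0.2207]
eef_rot: [-0.003, 1.0, -0.0, 0.001]
contact_force: [-0.4, -0.3, -0.3]
width: 0.686
grip_force: 65.1
```

Run:
```python
from edge import *
st(); p=wr("f1",["cutout_round","cutout_bar","cutout_tee","mid_tee"])
for l in("cutout_round","mid_tee"):
    for r in regions_of(p,l)[:2]:
        m=r["mask"]; q=np.argwhere(m)[:,::-1]; print(l,r["p"],r["at"],m.sum(),q.min(0),q.max(0))
        X=np.array([at(p,u,.034)[:2]*1000 for u in q]).astype(np.float32); print(cv2.minAreaRect(X))
# foam: dark grey, top face
g=p["image"].astype(int); px=[tuple(g[int(v),int(u)]) for u,v in [proj(p,(.46,.145,.034)),proj(p,(.4547,.1135,.034)),proj(p,(.43,.15,.034))]]; print(px)
```

```text
t 28.43 tcp [0.3297 0.1599 0.2207] yaw -3.136 q [ 0.45 -0.01 -0.47  1.11 -0.    0.45] F [-0.4 -0.3 -0.3] M [-0.05  0.06 -0.03] w 0.686 g 65.1
cam [0.257 0.16  0.369] [ 0.29  0.   -0.96]
cutout_round [([274.0, 276.0], 0.76, [0.4555, 0.1081])]
cutout_bar [([336.0, 285.0], 0.68, [0.467, 0.1836])]
cutout_tee [([383.0, 290.0], 0.75, [0.474, 0.2423])]
mid_tee [([317.0, 258.0], 0.65, [0.4336, 0.1606])]
cutout_round 0.85 [356.2, 300.4] 2736 [246 228] [435 325]
((460.9879150390625, 185.04904174804688), (229.5922393798828, 110.05247497558594), 82.10089874267578)
cutout_round 0.15 [6.3, 287.2] 369 [  0 267] [ 14 301]
((471.1551818847656, -221.896728515625), (16.63968849182129, 49.59354019165039), 73.9869384765625)
mid_tee 0.67 [317.4, 269.6] 10607 [252 226] [385 338]
((467.8551940917969, 160.74330139160156), (157.73924255371094, 155.532958984375), 88.63167572021484)
[(np.int64(162), np.int64(157), np.int64(158)), (np.int64(165), np.int64(160), np.int64(161)), (np.int64(167), np.int64(161), np.int64(161))]
```

View pics/f1.png

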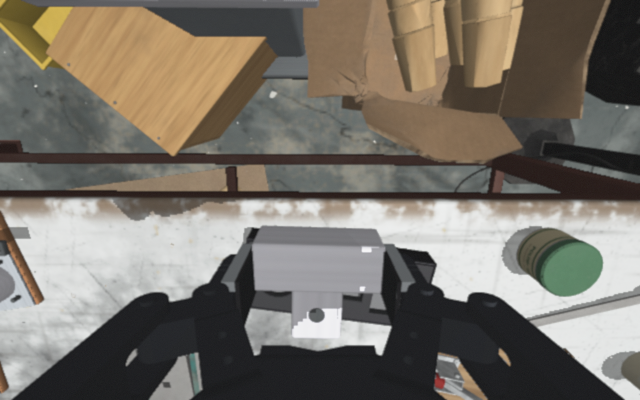

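The held tee (250-385, 226-338) hides the foam from here. I turn the tool to the foam's angle beyond its left end, where the camera looks down at the cutouts unobstructed.

Run:
```python
from h import *
plan([(.33,.30,.21,-2.7,1),(.475,.33,.20,-1.71,1)],start=(.33,.16,.22,-3.136))
```

```text
[[[0,0.58,0.04,0,0,-0.91,1],[-0.05,0.58,0.04,0,0,-0.91,1],[-0.09,0.58,0.05,0,0,-0.9,1],[-0.13,0.57,0.04,0,0,-0.91,1],[-0.17,0.56,0.04,0,0,-0.91,1],[-0.21,0.54,0.04,0,0,-0.91,1],[-0.28,-0.07,0.02,0,0,-0.95,1],[-0.27,-0.08,0.02,0,0,-0.95,1],[-0.26,-0.11,0.02,0,0,-0.96,1],[-0.25,-0.13,0.02,0,0,-0.95,1]]]
[[[-0.25,-0.15,0.02,0,0,-0.95,1],[-0.23,-0.16,0.02,0,0,-0.95,1],[-0.22,-0.18,0.01,0,0,-0.95,1],[-0.2,-0.2,0.02,0,0,-0.96,1],[-0.19,-0.21,0.02,0,0,-0.95,1],[-0.17,-0.23,0.02,0,0,-0.95,1],[-0.16,-0.24,0.02,0,0,-0.95,1],[-0.13,-0.25,0.02,0,0,-0.95,1],[-0.12,-0.26,0.02,0,0,-0.96,1]]]
```

move_arm(increments=[[[0,0.58,0.04,0,0,-0.91,1],[-0.05,0.58,0.04,0,0,-0.91,1],[-0.09,0.58,0.05,0,0,-0.9,1],[-0.13,0.57,0.04,0,0,-0.91,1],[-0.17,0.56,0.04,0,0,-0.91,1],[-0.21,0.54,0.04,0,0,-0.91,1],[-0.28,-0.07,0.02,0,0,-0.95,1],[-0.27,-0.08,0.02,0,0,-0.95,1],[-0.26,-0.11,0.02,0,0,-0.96,1],[-0.25,-0.13,0.02,0,0,-0.95,1]]])

```text
time_s: 29.62
tcp_pos: [0.3757, 0.3069, 0.2069]
eef_rot: [-0.364, 0.931, -0.001, 0.0]
contact_force: [-0.3, 0.4, -0.9]
width: 0.685
grip_force: 65.3
```

move_arm(increments=[[[-0.25,-0.15,0.02,0,0,-0.95,1],[-0.23,-0.16,0.02,0,0,-0.95,1],[-0.22,-0.18,0.01,0,0,-0.95,1],[-0.2,-0.2,0.02,0,0,-0.96,1],[-0.19,-0.21,0.02,0,0,-0.95,1],[-0.17,-0.23,0.02,0,0,-0.95,1],[-0.16,-0.24,0.02,0,0,-0.95,1],[-0.13,-0.25,0.02,0,0,-0.95,1],[-0.12,-0.26,0.02,0,0,-0.96,1],[0,0,0,0,0,0,1]]])

```text
time_s: 30.45
tcp_pos: [0.4779, 0.3275, 0.1998]
eef_rot: [-0.654, 0.756, -0.001, 0.001]
contact_force: [0.6, 0.7, -1.9]
width: 0.685
grip_force: 65.2
```

```bash
cat > foam.py <<'E'
from edge import *
import pickle
def foam(tag):
    p=wr(tag,["cutout_round","cutout_bar","cutout_tee","mid_tee"]); pickle.dump(p,open(f"{tag}.pkl","wb"))
    g=cv2.cvtColor(p["image"],cv2.COLOR_BGR2GRAY)
    for X in [(.46,.145,.034),(.4555,.111,.024),(.466,.183,.024),(.475,.241,.024),(.40,.2,0)]:
        u,v=proj(p,X); print(X,round(u),round(v), g[int(v),int(u)] if 0<=u<640 and 0<=v<400 else None)
    r=regions_of(p,"cutout_tee")
    for k in r[:2]: q=np.argwhere(k["mask"])[:,::-1]; print(k["p"],k["mask"].sum(),q.min(0),q.max(0))
if __name__=="__main__": st(); foam(sys.argv[1]); st()
E
python3 foam.py f2
```

```text
t 30.45 tcp [0.4779 0.3275 0.1998] yaw -1.715 q [ 0.6   0.36 -0.06  1.15 -0.   -0.82] F [ 0.6  0.7 -1.9] M [-0.04 -0.04 -0.01] w 0.685 g 65.2
cam [0.467 0.257 0.348] [ 0.04  0.28 -0.96]
cutout_round []
cutout_bar [([309.0, 22.0], 0.66, [0.465, 0.1821])]
cutout_tee [([306.0, 95.0], 0.72, [0.4776, 0.2433])]
mid_tee [([318.0, 258.0], 0.72, [0.4909, 0.4193])]
(0.46, 0.145, 0.034) 308 -26 None
(0.4555, 0.111, 0.024) 308 -67 None
(0.466, 0.183, 0.024) 309 27 90
(0.475, 0.241, 0.024) 308 93 87
(0.4, 0.2, 0) 376 41 218
0.65 15444 [252   0] [359 153]
t 30.75 tcp [0.4748 0.3275 0.2005] yaw -1.715 q [ 0.6   0.36 -0.06  1.15 -0.   -0.82] F [-1.5  0.8 -0.7] M [-0.04  0.04 -0.01] w 0.683 g 65.2
```

View pics/f2.png

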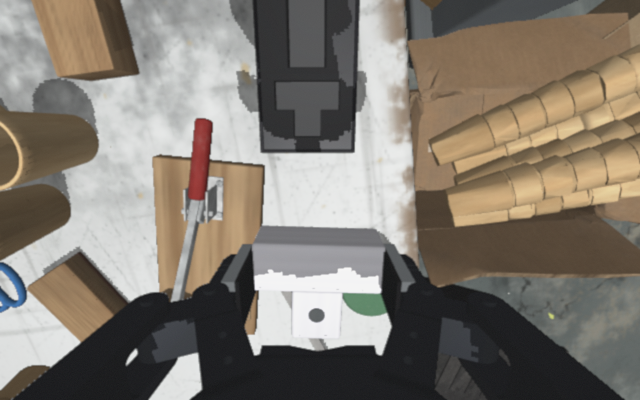

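Run:
```python
import pickle
from h import *
p=pickle.load(open("f2.pkl","rb")); g=cv2.cvtColor(p["image"],cv2.COLOR_BGR2GRAY)
print("col308 r70-160",g[70:160,308].tolist()); print("row95 c245-365",g[95,245:365].tolist()); print("row123 c280-340",g[123,280:340].tolist())
print("row30 c275-340",g[30,275:340].tolist())
print("held col300 r215-350",g[215:350,300].tolist()); print("held row270 c240-400",g[265,240:400].tolist())
print("held row325 c280-350",g[325,280:350].tolist())
```

```text
col308 r70-160 [53, 51, 51, 53, 54, 52, 54, 53, 54, 51, 47, 56, 84, 89, 88, 88, 89, 88, 88, 86, 89, 88, 87, 88, 88, 88, 87, 87, 88, 87, 87, 88, 86, 86, 87, 86, 86, 87, 87, 87, 86, 86, 87, 87, 86, 87, 85, 86, 85, 87, 85, 86, 85, 85, 85, 86, 86, 86, 85, 86, 85, 86, 85, 85, 85, 76, 50, 44, 49, 49, 47, 49, 48, 49, 50, 50, 48, 48, 45, 38, 32, 42, 109, 189, 225, 228, 226, 225, 226, 226]
row95 c245-365 [125, 125, 125, 125, 126, 127, 128, 129, 128, 127, 125, 116, 87, 52, 31, 31, 42, 48, 49, 50, 51, 51, 50, 51, 51, 49, 52, 51, 47, 40, 43, 69, 83, 85, 86, 87, 86, 86, 87, 87, 87, 88, 87, 87, 87, 87, 86, 88, 87, 87, 88, 88, 88, 87, 87, 89, 87, 88, 88, 88, 88, 86, 88, 88, 88, 87, 87, 88, 88, 88, 88, 88, 88, 88, 88, 88, 87, 87, 88, 87, 88, 87, 87, 87, 88, 87, 88, 87, 87, 86, 88, 88, 85, 66, 48, 46, 53, 50, 52, 50, 51, 51, 52, 51, 50, 52, 50, 45, 34, 31, 34, 68, 107, 120, 118, 117, 115, 114, 113, 112]
row123 c280-340 [49, 50, 49, 49, 49, 49, 49, 50, 50, 49, 49, 50, 49, 43, 52, 77, 86, 85, 86, 86, 85, 86, 86, 86, 86, 86, 84, 86, 85, 86, 86, 85, 86, 86, 86, 85, 86, 87, 87, 83, 67, 54, 50, 50, 49, 51,
[... 1490 characters left out ...]
 157, 159, 157, 157, 158, 158, 157, 157, 156, 157, 156, 157, 156, 156, 157, 155, 156, 156, 154, 155, 155, 156, 157, 156, 155, 156, 156, 156, 156, 156, 156, 157, 155, 156, 156, 156, 155, 156, 155, 156, 155, 155, 156, 154, 154, 155, 155, 154, 154, 155, 150, 120, 72, 35, 26, 26, 24, 28, 28, 28, 28, 35, 57, 80, 89, 92, 91, 91, 91]
held row325 c280-350 [230, 230, 230, 230, 229, 229, 229, 231, 231, 232, 226, 207, 222, 236, 242, 242, 242, 242, 242, 241, 241, 240, 240, 240, 240, 240, 240, 240, 240, 240, 240, 241, 240, 241, 241, 240, 239, 239, 238, 238, 239, 240, 240, 241, 241, 241, 242, 242, 241, 241, 240, 240, 240, 240, 240, 240, 241, 241, 238, 227, 214, 222, 228, 228, 229, 229, 229, 229, 229, 229]
```

```bash
cat > sub.py <<'E'
import pickle
from h import *
def cross(prof,lo,hi,thr):  # first crossing index of thr in prof[lo:hi], subpixel
    for i in range(lo,hi-1):
        a,b=float(prof[i]),float(prof[i+1])
        if (a-thr)*(b-thr)<=0 and a!=b: return i+(thr-a)/(b-a)
E
python3 - <<'E'
from sub import *
p=pickle.load(open("f2.pkl","rb")); g=cv2.cvtColor(p["image"],cv2.COLOR_BGR2GRAY)
w=lambda u,v,z:at(p,(u,v),z)
# cutout tee bed edges at z .024
out=np.array([w(c,cross(g[:,c],76,88,70),.024) for c in range(280,336,4)])
fit=np.polyfit(out[:,0],out[:,1],1); print("outer edge slope ang",np.arctan(fit[0]))
tip=np.array([w(c,cross(g[:,c],130,140,67),.024) for c in range(299,318,3)]); 
L=np.array([w(cross(g[r],270,280,64),r,.024) for r in range(86,106,3)]); Rr=np.array([w(cross(g[r],334,343,68),r,.024) for r in range(86,106,3)])
sl=np.array([w(cross(g[r],290,299,66),r,.024) for r in range(114,132,3)]); sr=np.array([w(cross(g[r],317,325,68),r,.024) for r in range(114,132,3)])
print("yaw from sides",[float(np.arctan2(*(np.polyfit(a[:,1],a[:,0],1)[0],1))) for a in(L,Rr,sl,sr)])
psi=1.5708-np.mean([-np.arctan(fit[0])*-1*-1]) 
for n,a in(("out",out),("tip",tip),("L",L),("R",Rr),("sl",sl),("sr",sr)): print(n,a.mean(0).round(4))
# held, in tool frame
o=dict(P=np.array([.4779,.3275,.1998]),R=Rdown(-1.715)); zt=o["P"][2]+.0229
T=lambda u,v:(o["R"].T@(w(u,v,zt)-o["P"]))*1000
for c in (265,285,305,330,350,370): print("near",c,T(c,cross(g[:,c],238,250,135))[:2].round(1))
print("stemtip",[T(c,336)[:2].round(1) for c in(300,317,333)],"stem sides",T(291,325)[:2].round(1),T(340,325)[:2].round(1),"bar sides",T(252.8,265)[:2].round(1),T(382.3,265)[:2].round(1))
E
```

```text
outer edge slope ang -0.13850855912630006
yaw from sides [0.13316086693169812, 0.1525077162273824, 0.15076682862746207, 0.14540198118034367]
out [0.4759 0.2304 0.024 ]
tip [0.4818 0.282  0.024 ]
L [0.5075 0.2385 0.024 ]
R [0.4463 0.2473 0.024 ]
sl [0.4932 0.2663 0.024 ]
sr [0.4676 0.27   0.024 ]
near 265 [ 14.3 -23.2]
near 285 [ 13.9 -14.4]
near 305 [13.7 -5.6]
near 330 [13.4  5.4]
near 350 [13.1 14.3]
near 370 [12.8 23.1]
stemtip [array([-34.7,  -8.6]), array([-34.7,  -0.3]), array([-34.7,   7.5])] stem sides [-28.4 -12.8] [-28.3  10.7] bar sides [  3.6 -29.2] [ 3.7 29.1]
```

The cutout (276-339, 82-136) is measured at (0.4773, 0.2434), yaw 1.428. The held tee sits −0.45 mm and 0.032 rad off in the tool frame. Next I move over it.

Run:
```python
from h import *
plan([(.4773,.2430,.15,-1.682,1),(.4773,.2430,.06,-1.682,1,4)],start=(.4748,.3275,.2005,-1.715))
```

```text
[[[0.69,-0.12,0.42,0,0,-0.14,1],[0.7,-0.12,0.42,0,0,-0.14,1],[0.7,-0.1,0.42,0,0,-0.13,1],[0,0,0.56,0,0,0,1],[0,0,0.57,0,0,0,1],[0,0,0.56,0,0,0,1],[0,0,0.56,0,0,0,1]]]
```

move_arm(increments=[[[0.69,-0.12,0.42,0,0,-0.14,1],[0.7,-0.12,0.42,0,0,-0.14,1],[0.7,-0.1,0.42,0,0,-0.13,1],[0,0,0.56,0,0,0,1],[0,0,0.57,0,0,0,1],[0,0,0.56,0,0,0,1],[0,0,0.56,0,0,0,1],[0,0,0,0,0,0,1],[0,0,0,0,0,0,1],[0,0,0,0,0,0,1]]])

```text
time_s: 31.58
tcp_pos: [0.4786, 0.2436, 0.0613]
eef_rot: [-0.667, 0.745, -0.001, 0.001]
contact_force: [0.5, -0.5, -0.9]
width: 0.685
grip_force: 65.2
```

Run:
```python
from h import *
st(); read_camera("wrist");read_camera("wrist");read_camera("wrist"); st()
plan([(.4773,.2430,.04,-1.682,1,3)])
```

```text
t 31.58 tcp [0.4786 0.2436 0.0613] yaw -1.681 q [ 0.47  0.4  -0.39  0.78 -0.   -0.99] F [ 0.5 -0.5 -0.9] M [ 0.03 -0.04 -0.02] w 0.685 g 65.2
t 31.73 tcp [0.4794 0.2439 0.0618] yaw -1.681 q [ 0.47  0.4  -0.39  0.78 -0.   -0.99] F [-0.3  0.3 -1.8] M [-0.   -0.02 -0.01] w 0.686 g 65.2
[[[0.01,0.02,0.18,-0.02,0.01,0,1],[0.01,0.01,0.18,-0.01,0,0.01,1],[0.01,0.02,0.19,-0.02,0.01,0,1]]]
```

move_arm(increments=[[[0.03,0.05,0.18,0,0,0,1],[0,0,0.18,0,0,0,1],[0,0,0.18,0,0,0,1],[0,0,0,0,0,0,1],[0,0,0,0,0,0,1],[0,0,0,0,0,0,1]]])

```text
time_s: 32.23
tcp_pos: [0.4759, 0.2421, 0.0383]
eef_rot: [-0.667, 0.745, -0.0, -0.0]
contact_force: [-0.0, -0.1, -0.5]
width: 0.684
grip_force: 65.3
```

move_arm(increments=[[[0,0,0.08,0,0,0,1],[0,0,0.08,0,0,0,1],[0,0,0,0,0,0,1],[0,0,0,0,0,0,1]]])

```text
time_s: 32.57
tcp_pos: [0.4768, 0.2429, 0.0344]
eef_rot: [-0.667, 0.745, -0.001, 0.001]
contact_force: [-3.3, -0.6, 14.3]
width: 0.681
grip_force: 67.2
```

Contact came at the foam's rim (14 N), slightly misaligned. I do a small spiral search at light pressure.

move_arm(increments=[[[0.03,0,-0.01,0,0,0,1],[0,0,0,0,0,0,1]]])

```text
time_s: 32.73
tcp_pos: [0.4768, 0.2427, 0.0346]
eef_rot: [-0.667, 0.745, 0.0, 0.002]
contact_force: [-3.0, 2.2, 11.6]
width: 0.681
grip_force: 66.9
```

move_arm(increments=[[[0,0.03,0,0,0,0,1],[0,0,0,0,0,0,1]]])

```text
time_s: 32.9
tcp_pos: [0.4768, 0.2427, 0.0346]
eef_rot: [-0.667, 0.745, -0.001, 0.003]
contact_force: [-1.3, 0.8, 8.4]
width: 0.686
grip_force: 66.6
```

move_arm(increments=[[[-0.03,0,0,0,0,0,1],[0,0,0,0,0,0,1]]])

```text
time_s: 33.07
tcp_pos: [0.4767, 0.2429, 0.0345]
eef_rot: [-0.667, 0.745, -0.002, 0.002]
contact_force: [-0.4, -1.2, 11.0]
width: 0.684
grip_force: 66.7
```

move_arm(increments=[[[-0.03,0,0,0,0,0,1],[0,0,0,0,0,0,1]]])

```text
time_s: 33.23
tcp_pos: [0.4768, 0.243, 0.0344]
eef_rot: [-0.667, 0.745, -0.002, 0.001]
contact_force: [0.1, -4.0, 11.1]
width: 0.685
grip_force: 66.7
```

move_arm(increments=[[[0,-0.03,0,0,0,0,1],[0,0,0,0,0,0,1]]])

```text
time_s: 33.4
tcp_pos: [0.4768, 0.243, 0.0343]
eef_rot: [-0.667, 0.745, -0.001, 0.001]
contact_force: [-2.1, -2.5, 13.0]
width: 0.686
grip_force: 67.1
```

move_arm(increments=[[[0,-0.03,0,0,0,0,1],[0,0,0,0,0,0,1]]])

```text
time_s: 33.57
tcp_pos: [0.4769, 0.243, 0.0343]
eef_rot: [-0.667, 0.745, -0.0, 0.0]
contact_force: [-5.7, -2.3, 14.9]
width: 0.685
grip_force: 67.3
```

move_arm(increments=[[[0.03,0,0,0,0,0,1],[0,0,0,0,0,0,1]]])

```text
time_s: 33.73
tcp_pos: [0.4769, 0.2428, 0.0345]
eef_rot: [-0.667, 0.745, 0.0, 0.001]
contact_force: [-4.5, 1.0, 13.1]
width: 0.688
grip_force: 67.2
```

move_arm(increments=[[[0.03,0,0,0,0,0,1],[0,0,0,0,0,0,1]]])

```text
time_s: 33.9
tcp_pos: [0.4768, 0.2427, 0.0345]
eef_rot: [-0.667, 0.745, 0.001, 0.002]
contact_force: [-5.2, 2.6, 14.5]
width: 0.681
grip_force: 67.2
```

Friction holds it in place, so I probe by lifting between shifts.

move_arm(increments=[[[0,0,-0.13,0,0,0,1],[-0.06,0.03,0,0,0,0,1],[0,0,0,0,0,0,1],[0,0,0.07,0,0,0,1],[0,0,0.07,0,0,0,1],[0,0,0,0,0,0,1]]])

```text
time_s: 34.4
tcp_pos: [0.476, 0.2435, 0.0312]
eef_rot: [-0.667, 0.745, -0.0, -0.0]
contact_force: [1.2, 2.0, -1.7]
width: 0.685
grip_force: 65.4
```

move_arm(increments=[[[0,0,-0.13,0,0,0,1],[-0.03,0,0,0,0,0,1],[0,0,0,0,0,0,1],[0,0,0.06,0,0,0,1],[0,0,0.07,0,0,0,1],[0,0,0,0,0,0,1]]])

```text
time_s: 34.9
tcp_pos: [0.4757, 0.2441, 0.0314]
eef_rot: [-0.667, 0.745, -0.0, -0.001]
contact_force: [0.1, -1.0, -2.1]
width: 0.685
grip_force: 65.5
```

move_arm(increments=[[[0,0,-0.13,0,0,0,1],[0.03,0.03,0,0,0,0,1],[0,0,0,0,0,0,1],[0,0,0.06,0,0,0,1],[0,0,0.07,0,0,0,1],[0,0,0,0,0,0,1]]])

```text
time_s: 35.4
tcp_pos: [0.4753, 0.2436, 0.0317]
eef_rot: [-0.667, 0.745, -0.001, 0.0]
contact_force: [1.2, -0.1, -2.7]
width: 0.681
grip_force: 65.4
```

move_arm(increments=[[[0,0,-0.13,0,0,0,1],[0,-0.06,0,0,0,0,1],[0,0,0,0,0,0,1],[0,0,0.06,0,0,0,1],[0,0,0.07,0,0,0,1],[0,0,0,0,0,0,1]]])

```text
time_s: 35.9
tcp_pos: [0.4771, 0.2433, 0.0316]
eef_rot: [-0.667, 0.745, -0.0, -0.0]
contact_force: [-0.5, 0.8, -1.8]
width: 0.686
grip_force: 65.9
```

It is in. I settle it mid-play and lower it to the bed.

move_arm(increments=[[[-0.01,0.03,0.08,0,0,0,1],[0,0,0.07,0,0,0,1],[0,0,0.05,0,0,0,1],[0,0,0,0,0,0,1],[0,0,0,0,0,0,1]]])

```text
time_s: 36.32
tcp_pos: [0.4757, 0.2435, 0.0239]
eef_rot: [-0.667, 0.745, -0.0, -0.0]
contact_force: [-0.8, -0.7, 0.3]
width: 0.683
grip_force: 66.1
```

```bash
python3 -c "
from h import *
st()"
```

```text
t 36.32 tcp [0.4757 0.2435 0.0239] yaw -1.681 q [ 0.47  0.44 -0.44  0.69 -0.   -0.99] F [-0.8 -0.7  0.3] M [0.01 0.22 0.03] w 0.683 g 66.1
```

move_arm(increments=[[[0,0,0,0,0,0,0.1],[0,0,0,0,0,0,0.1],[0,0,0,0,0,0,0.1],[0,0,-0.6,0,0,0,0.1],[0,0,-0.65,0,0,0,0.1],[-0.13,0,0,0,0,0,1],[0,0,0,0,0,0,1],[0,0,0,0,0,0,1],[0,0,0,0,0,0,1],[0,0,0,0,0,0,1]]])

```text
time_s: 37.15
tcp_pos: [0.4757, 0.2483, 0.073]
eef_rot: [-0.667, 0.745, -0.0, -0.001]
contact_force: [-0.6, 0.7, -0.9]
width: 0.189
grip_force: 0.0
```

move_arm(increments=[[[0,0,0.3,0,0,0,1],[0,0,0.3,0,0,0,1],[0,0,0.1,0,0,0,1],[0,0,0.1,0,0,0,1],[0,0,0.1,0,0,0,1],[0,0,0.1,0,0,0,1],[0,0,0.05,0,0,0,1],[0,0,0,0,0,0,1]]])

```text
time_s: 37.82
tcp_pos: [0.4762, 0.2486, 0.0323]
eef_rot: [-0.667, 0.745, -0.0, -0.0]
contact_force: [-1.5, -0.0, 0.8]
width: 0.001
grip_force: 0.7
```

```bash
python3 -c "
from h import *
st()"
```

```text
t 37.82 tcp [0.4762 0.2486 0.0323] yaw -1.681 q [ 0.48  0.44 -0.42  0.71 -0.   -0.98] F [-1.5 -0.   0.8] M [-0.04  0.19 -0.01] w 0.001 g 0.7
```

move_arm(increments=[[[0,0,0.05,0,0,0,1],[0,0,0.03,0,0,0,1],[0,0,0,0,0,0,1]]])

```text
time_s: 38.07
tcp_pos: [0.4765, 0.2488, 0.032]
eef_rot: [-0.667, 0.745, -0.001, 0.0]
contact_force: [-7.7, -4.1, 25.8]
width: 0.003
grip_force: 12.9
```

move_arm(increments=[[[0,0,-1,0,0,0,0],[0,0,-1,0,0,0,0],[0.6,0.6,-1,0,0,0,0],[0.6,0.6,-0.5,0,0,0,0],[0,0,0,0,0,0,0],[0,0,0,0,0,0,0]]])

```text
time_s: 38.57
tcp_pos: [0.4295, 0.2109, 0.1624]
eef_rot: [-0.667, 0.745, -0.001, 0.002]
contact_force: [0.9, 1.4, -1.4]
width: 0.848
grip_force: 0.0
```

```bash
python3 foam.py f3
python3 - <<'E'
from h import *
p=read_camera("scene"); print([(np.round(r["at"]),r["p"]) for r in pinpoint(p,"mid_tee")[:3]], proj(p,(.476,.2437,.026)))
E
```

```text
t 38.57 tcp [0.4295 0.2109 0.1624] yaw -1.682 q [ 0.46  0.22 -0.37  0.98 -0.   -1.  ] F [ 0.9  1.4 -1.4] M [ 0.05 -0.   -0.01] w 0.848 g 0.0
cam [0.421 0.14  0.31 ] [ 0.04  0.28 -0.96]
cutout_round [([272.0, 74.0], 0.93, [0.457, 0.1087])]
cutout_bar [([273.0, 164.0], 0.63, [0.4675, 0.184])]
cutout_tee [([272.0, 225.0], 0.62, [0.4774, 0.242])]
mid_tee [([278.0, 223.0], 0.92, [0.4729, 0.2428])]
(0.46, 0.145, 0.034) 275 119 50
(0.4555, 0.111, 0.024) 276 78 89
(0.466, 0.183, 0.024) 276 161 176
(0.475, 0.241, 0.024) 276 220 246
(0.4, 0.2, 0) 346 167 233
0.65 24900 [212  20] [331 278]
t 38.87 tcp [0.4293 0.2112 0.1595] yaw -1.681 q [ 0.46  0.22 -0.37  0.98 -0.   -1.  ] F [0.  0.4 0.3] M [-0.01 -0.    0.  ] w 1.0 g 0.0
[(array([283., 198.]), 0.51)] (np.float64(283.42614057108597), np.float64(197.83481569007566))
```

Tee is home (26 N at the expected height). Now I measure the other two cutouts numerically from this clear view.

```bash
cat > beds.py <<'E'
from sub import *
def beds(tag,yaw=1.428):
    p=pickle.load(open(f"{tag}.pkl","rb")); g=cv2.cvtColor(p["image"],cv2.COLOR_BGR2GRAY)
    cam=(-np.array(p["R"]).T@p["t"])[:2]; e=np.array([np.cos(yaw),np.sin(yaw)]); n=np.array([-e[1],e[0]])
    m=(g>68).astype(np.uint8); lab=cv2.connectedComponents(m,connectivity=4)[1]
    for nm,X in(("round",(.456,.110,.024)),("bar",(.4665,.1835,.024))):
        u,v=proj(p,X); k=(lab==lab[int(v),int(u)]).astype(np.uint8)
        k=cv2.morphologyEx(k,cv2.MORPH_OPEN,np.ones((3,3))); q=np.argwhere(k)[:,::-1]; 
        res=[]
        for ax in(e,n):
            lo=[];
            A=np.array([at(p,t,.024)[:2]@ax for t in q]); B=np.array([at(p,t,.034)[:2]@ax for t in q]); c=cam@ax
            a=np.percentile(A,[.5,99.5]); b=np.percentile(B,[.5,99.5])
            l=a[0] if a[0]<c else b[0]; h=a[1] if a[1]>c else b[1]; res.append((l,h))
        ce=[(l+h)/2 for l,h in res]; print(nm,len(q),"sizes",[round((h-l)*1000,1) for l,h in res],"centre",(ce[0]*e+ce[1]*n).round(4))
E
python3 -c "
from beds import *
beds('f3')"
```

```text
round 2924 sizes [np.float64(48.6), np.float64(50.0)] centre [0.4576 0.1117]
bar 180550 sizes [np.float64(365.4), np.float64(686.8)] centre [0.4211 0.2397]
```

Run:
```python
from sub import *
p=pickle.load(open("f3.pkl","rb")); g=cv2.cvtColor(p["image"],cv2.COLOR_BGR2GRAY)
yaw=1.428; e=np.array([np.cos(yaw),np.sin(yaw)]); n=np.array([-e[1],e[0]]); c0=np.array([.4665,.1835])
def prof(c,d,L,z):
    s=np.arange(-L,L+1e-9,.001); return s,[int(g[int(round(v)),int(round(u))]) for u,v in(proj(p,(*(c+t*d),z)) for t in s)]
for off in(-.02,.0,.02): print("across n off",off,prof(c0+off*e,n,.028,.024)[1])
for off in(-.008,.008): print("along e",off,prof(c0+off*n,e,.045,.024)[1])
```

```text
across n off -0.02 [93, 95, 95, 95, 95, 88, 70, 47, 32, 51, 82, 93, 104, 95, 86, 87, 86, 85, 87, 86, 86, 85, 85, 89, 116, 155, 169, 170, 170, 170, 171, 172, 172, 171, 173, 173, 174, 173, 174, 175, 174, 177, 167, 123, 88, 99, 109, 109, 109, 109, 110, 110, 110, 111, 111, 112, 112]
across n off 0.0 [97, 97, 97, 97, 98, 96, 82, 60, 41, 41, 150, 167, 169, 169, 169, 169, 169, 170, 171, 171, 172, 172, 172, 173, 173, 174, 175, 174, 175, 176, 175, 177, 177, 178, 177, 178, 178, 178, 179, 180, 181, 181, 171, 120, 90, 106, 113, 113, 114, 113, 113, 115, 114, 114, 115, 115, 115]
across n off 0.02 [99, 100, 100, 99, 99, 97, 77, 49, 35, 69, 128, 163, 172, 172, 172, 173, 174, 174, 174, 175, 177, 176, 176, 176, 177, 177, 177, 178, 179, 179, 180, 179, 180, 179, 182, 181, 182, 182, 182, 183, 184, 185, 174, 122, 99, 112, 116, 117, 117, 118, 118, 116, 118, 118, 118, 119, 118]
along e -0.008 [48, 50, 50, 49, 52, 50, 49, 48, 50, 49, 48, 50, 63, 83, 89, 87, 88, 87, 88, 87, 87, 87, 86, 86, 86, 86, 86, 86, 84, 87, 116, 160, 171, 169, 169, 169, 170, 170, 171, 172, 171, 171, 171, 172, 171, 172, 172, 172, 172, 172, 172, 172, 173, 174, 172, 174, 173, 173, 174, 175, 174, 174, 174, 176, 175, 177, 175, 176, 175, 176, 176, 175, 176, 176, 175, 176, 177, 177, 161, 106, 55, 38, 37, 48, 73, 96, 107, 108, 107, 109, 109]
along e 0.008 [51, 51, 51, 52, 50, 51, 50, 50, 51, 50, 50, 55, 75, 86, 88, 94, 125, 163, 172, 171, 172, 172, 172, 173, 173, 174, 173, 174, 173, 173, 175, 174, 175, 175, 175, 176, 176, 176, 176, 176, 176, 178, 178, 177, 178, 178, 179, 179, 179, 178, 179, 179, 179, 180, 180, 180, 179, 180, 181, 181, 181, 181, 181, 181, 181, 182, 182, 182, 182, 182, 183, 182, 182, 182, 183, 183, 183, 168, 113, 70, 46, 36, 39, 57, 86, 108, 114, 113, 114, 113, 115]
```

Run:
```python
from h import *
plan([(.34,.10,.15,-2.3,0),(.335,-.10,.15,-2.9,0),(.40,-.33,.14,-3.065,0),(.477,-.3925,.14,-3.065,0)],start=(.4293,.2112,.1595,-1.681),smax=.95)
```

```text
[[[0.38,0.24,0.03,0,0,0.97,0],[0.39,0.21,0.03,0,0,0.96,0],[0.41,0.18,0.03,0,0,0.97,0],[0.42,0.14,0.03,0,0,0.97,0],[0.43,0.12,0.03,0,0,0.97,0],[0.44,0.08,0.03,0,0,0.96,0],[0.44,0.04,0.03,0,0,0.97,0],[0.45,0.01,0.03,0,0,0.97,0],[0.48,-0.4,0,0,0,0.94,0],[0.44,-0.44,0,0,0,0.93,0]]]
[[[0.41,-0.47,0,0,0,0.94,0],[0.37,-0.5,0,0,0,0.94,0],[0.34,-0.53,0,0,0,0.94,0],[0.29,-0.55,0,0,0,0.93,0],[0.26,-0.57,0,0,0,0.94,0],[0.21,-0.59,0,0,0,0.94,0],[-0.03,-0.85,0.04,0,0,0.29,0],[-0.05,-0.86,0.03,0,0,0.3,0],[-0.07,-0.85,0.04,0,0,0.29,0],[-0.09,-0.85,0.03,0,0,0.3,0]]]
[[[-0.11,-0.84,0.04,0,0,0.29,0],[-0.13,-0.85,0.03,0,0,0.3,0],[-0.15,-0.84,0.04,0,0,0.29,0],[-0.6,-0.57,0,0,0,0,0],[-0.6,-0.57,0,0,0,0,0],[-0.6,-0.56,0,0,0,0,0]]]
```

move_arm(increments=[[[0.38,0.24,0.03,0,0,0.97,0],[0.39,0.21,0.03,0,0,0.96,0],[0.41,0.18,0.03,0,0,0.97,0],[0.42,0.14,0.03,0,0,0.97,0],[0.43,0.12,0.03,0,0,0.97,0],[0.44,0.08,0.03,0,0,0.96,0],[0.44,0.04,0.03,0,0,0.97,0],[0.45,0.01,0.03,0,0,0.97,0],[0.48,-0.4,0,0,0,0.94,0],[0.44,-0.44,0,0,0,0.93,0]]])

```text
time_s: 39.8
tcp_pos: [0.3377, 0.0492, 0.1507]
eef_rot: [-0.338, 0.941, -0.0, -0.0]
contact_force: [1.2, -0.3, 0.3]
width: 1.001
grip_force: 0.0
```

move_arm(increments=[[[0.41,-0.47,0,0,0,0.94,0],[0.37,-0.5,0,0,0,0.94,0],[0.34,-0.53,0,0,0,0.94,0],[0.29,-0.55,0,0,0,0.93,0],[0.26,-0.57,0,0,0,0.94,0],[0.21,-0.59,0,0,0,0.94,0],[-0.03,-0.85,0.04,0,0,0.29,0],[-0.05,-0.86,0.03,0,0,0.3,0],[-0.07,-0.85,0.04,0,0,0.29,0],[-0.09,-0.85,0.03,0,0,0.3,0]]])

```text
time_s: 40.63
tcp_pos: [0.3721, -0.2336, 0.1453]
eef_rot: [-0.073, 0.997, -0.0, 0.0]
contact_force: [0.8, 1.3, -0.3]
width: 1.001
grip_force: 0.0
```

move_arm(increments=[[[-0.11,-0.84,0.04,0,0,0.29,0],[-0.13,-0.85,0.03,0,0,0.3,0],[-0.15,-0.84,0.04,0,0,0.29,0],[-0.6,-0.57,0,0,0,0,0],[-0.6,-0.57,0,0,0,0,0],[-0.6,-0.56,0,0,0,0,0],[0,0,0,0,0,0,0],[0,0,0,0,0,0,0]]])

```text
time_s: 41.3
tcp_pos: [0.4779, -0.3936, 0.1399]
eef_rot: [-0.038, 0.999, 0.0, -0.0]
contact_force: [-1.2, 0.3, 0.6]
width: 0.999
grip_force: 0.0
```

Run:
```python
from edge import *
st(); wr("c10",["wing_a","nest_a","mid_bar","mid_round"]); gauge("mid_bar"); st()
```

```text
t 41.3 tcp [ 0.4779 -0.3936  0.1399] yaw -3.065 q [-0.69  0.46 -0.05  1.05  0.   -0.77] F [-1.2  0.3  0.6] M [ 0.04  0.01 -0.  ] w 0.999 g 0.0
cam [ 0.406 -0.398  0.288] [ 0.28  0.02 -0.96]
wing_a [([318.0, 147.0], 0.65, [0.4326, -0.3958]), ([376.0, 306.0], 0.63, [0.56, -0.3383]), ([501.0, 133.0], 0.62, [0.413, -0.269])]
nest_a [([358.0, 328.0], 0.91, [0.6225, -0.3393])]
mid_bar [([318.0, 210.0], 0.97, [0.4927, -0.3918]), ([141.0, 138.0], 0.63, [0.4415, -0.5428]), ([503.0, 135.0], 0.27, [0.416, -0.2445])]
mid_round [([474.0, 204.0], 0.75, [0.4764, -0.2549])]
mid_bar 0.81 [316. 212.] rect c [ 491.7 -391.9] size [69.6 32.4] ang 4.4 n 2891
mid_bar 0.78 [139. 138.] rect c [ 439.5 -536. ] size [34.8 69.7] ang 44.8 n 3684
t 41.65 tcp [ 0.4762 -0.392   0.1419] yaw -3.065 q [-0.69  0.46 -0.06  1.05  0.   -0.77] F [ 0.1 -0.1  0.5] M [ 0.05 -0.01 -0.03] w 0.997 g 0.0
```

move_arm(increments=[[[-0.22,-0.02,0.4,0,0,0,0.3],[-0.21,-0.01,0.4,0,0,0,0.3],[0,0,0.5,0,0,0,0.3],[0,0,0.5,0,0,0,0.3],[0,0,0.5,0,0,0,0.3],[0,0,0.5,0,0,0,0.3],[0,0,0.3,0,0,0,0.3],[0,0,0,0,0,0,0.3],[0,0,0,0,0,0,0.3]]])

```text
time_s: 42.4
tcp_pos: [0.4934, -0.392, 0.0174]
eef_rot: [-0.038, 0.999, 0.0, -0.0]
contact_force: [1.2, -0.6, -0.3]
width: 0.699
grip_force: 0.0
```

move_arm(increments=[[[0,0,0,0,0,0,0.6],[0,0,0,0,0,0,1],[0,0,0,0,0,0,1],[0,0,0,0,0,0,1],[0,0,0,0,0,0,1],[0,0,0,0,0,0,1]]])

```text
time_s: 42.9
tcp_pos: [0.4952, -0.3933, 0.0194]
eef_rot: [-0.038, 0.999, -0.001, 0.002]
contact_force: [-1.2, 1.6, 6.0]
width: 0.354
grip_force: 62.3
```

Run:
```python
from h import *
st()
plan([(.4935,-.392,.11,-3.065,1,4),(.37,-.29,.14,3.1416,1),(.33,-.10,.15,3.1416,1),(.33,.10,.16,-2.8,1),(.34,.25,.18,-2.4,1),(.475,.33,.19,-1.71,1)],start=(.4935,-.392,.018,-3.065),smax=.95)
```

```text
t 42.9 tcp [ 0.4952 -0.3933  0.0194] yaw -3.065 q [-0.67  0.58 -0.19  0.8   0.   -0.75] F [-1.2  1.6  6. ] M [ 0.26  0.17 -0.06] w 0.354 g 62.3
[[[0,0,-0.57,0,0,0,1],[0,0,-0.58,0,0,0,1],[0,0,-0.58,0,0,0,1],[0,0,-0.57,0,0,0,1],[0.58,0.56,-0.15,0,0,0.19,1],[0.58,0.54,-0.15,0,0,0.19,1],[0.59,0.54,-0.15,0,0,0.19,1],[0.61,0.53,-0.15,0,0,0.2,1],[0.61,0.52,-0.15,0,0,0.19,1],[0.17,0.79,-0.04,0,0,0,1]]]
[[[0.16,0.79,-0.04,0,0,0,1],[0.17,0.79,-0.05,0,0,0,1],[0.16,0.8,-0.04,0,0,0,1],[0.17,0.79,-0.04,0,0,0,1],[0.17,0.79,-0.04,0,0,0,1],[0,0.83,-0.04,0,0,-0.71,1],[-0.05,0.83,-0.04,0,0,-0.71,1],[-0.09,0.83,-0.05,0,0,-0.72,1],[-0.15,0.82,-0.04,0,0,-0.71,1],[-0.18,0.82,-0.04,0,0,-0.71,1]]]
[[[-0.24,0.79,-0.04,0,0,-0.71,1],[-0.25,0.58,-0.08,0,0,-0.83,1],[-0.28,0.55,-0.09,0,0,-0.84,1],[-0.33,0.54,-0.08,0,0,-0.83,1],[-0.35,0.52,-0.08,0,0,-0.84,1],[-0.4,0.49,-0.09,0,0,-0.83,1],[-0.42,0.46,-0.08,0,0,-0.83,1],[-0.43,-0.09,-0.03,0,0,-0.96,1],[-0.41,-0.12,-0.03,0,0,-0.96,1],[-0.41,-0.16,-0.02,0,0,-0.96,1]]]
[[[-0.4,-0.18,-0.03,0,0,-0.95,1],[-0.38,-0.21,-0.03,0,0,-0.96,1],[-0.36,-0.25,-0.03,0,0,-0.96,1],[-0.34,-0.27,-0.02,0,0,-0.96,1],[-0.32,-0.29,-0.03,0,0,-0.96,1],[-0.3,-0.32,-0.03,0,0,-0.96,1]]]
```

move_arm(increments=[[[0,0,-0.57,0,0,0,1],[0,0,-0.58,0,0,0,1],[0,0,-0.58,0,0,0,1],[0,0,-0.57,0,0,0,1],[0.58,0.56,-0.15,0,0,0.19,1],[0.58,0.54,-0.15,0,0,0.19,1],[0.59,0.54,-0.15,0,0,0.19,1],[0.61,0.53,-0.15,0,0,0.2,1],[0.61,0.52,-0.15,0,0,0.19,1],[0.17,0.79,-0.04,0,0,0,1]]])

```text
time_s: 43.73
tcp_pos: [0.3605, -0.2588, 0.1417]
eef_rot: [0.002, 1.0, -0.001, -0.0]
contact_force: [0.5, 0.4, -1.5]
width: 0.359
grip_force: 61.6
```

move_arm(increments=[[[0.16,0.79,-0.04,0,0,0,1],[0.17,0.79,-0.05,0,0,0,1],[0.16,0.8,-0.04,0,0,0,1],[0.17,0.79,-0.04,0,0,0,1],[0.17,0.79,-0.04,0,0,0,1],[0,0.83,-0.04,0,0,-0.71,1],[-0.05,0.83,-0.04,0,0,-0.71,1],[-0.09,0.83,-0.05,0,0,-0.72,1],[-0.15,0.82,-0.04,0,0,-0.71,1],[-0.18,0.82,-0.04,0,0,-0.71,1]]])

```text
time_s: 44.57
tcp_pos: [0.3303, 0.0678, 0.1581]
eef_rot: [-0.143, 0.99, -0.0, 0.001]
contact_force: [0.8, 0.2, -1.3]
width: 0.355
grip_force: 61.6
```

Run:
```python
from h import *
st()
plan([(.38,.13,.16,-1.71,1)])
```

```text
t 44.57 tcp [0.3303 0.0678 0.1581] yaw -2.855 q [ 0.2  -0.02 -0.65  0.93 -0.   -0.08] F [ 0.8  0.2 -1.3] M [ 0.02 -0.12  0.  ] w 0.355 g 61.6
[[[-0.11,0.08,0,0,0,-0.95,1],[-0.11,0.06,-0.01,0,0,-0.96,1],[-0.12,0.06,0,-0.01,0,-0.95,1],[-0.13,0.05,0,0,0,-0.96,1],[-0.12,0.04,0,0,0.01,-0.95,1],[-0.13,0.03,-0.01,0,0,-0.95,1],[-0.13,0.02,0,-0.01,0,-0.96,1],[-0.14,0.01,0,0,0,-0.95,1],[-0.13,0,-0.01,0,0,-0.95,1],[-0.13,-0.01,0,0,0,-0.96,1]]]
[[[-0.13,-0.02,0,0,0,-0.95,1],[-0.13,-0.03,-0.01,-0.01,0,-0.96,1],[-0.13,-0.04,0,0,0.01,-0.95,1],[-0.12,-0.05,0,0,0,-0.95,1],[-0.12,-0.06,-0.01,0,0,-0.96,1]]]
```

move_arm(increments=[[[-0.11,0.08,0,0,0,-0.95,1],[-0.11,0.06,0,0,0,-0.96,1],[-0.12,0.06,0,0,0,-0.95,1],[-0.13,0.05,0,0,0,-0.96,1],[-0.12,0.04,0,0,0,-0.95,1],[-0.13,0.03,0,0,0,-0.95,1],[-0.13,0.02,0,0,0,-0.96,1],[-0.14,0.01,0,0,0,-0.95,1],[-0.13,0,0,0,0,-0.95,1],[-0.13,-0.01,0,0,0,-0.96,1]]])

```text
time_s: 45.4
tcp_pos: [0.3638, 0.1079, 0.1578]
eef_rot: [-0.502, 0.865, -0.001, 0.001]
contact_force: [-0.0, -0.3, -0.7]
width: 0.356
grip_force: 61.7
```

move_arm(increments=[[[-0.13,-0.02,0,0,0,-0.95,1],[-0.13,-0.03,0,0,0,-0.96,1],[-0.13,-0.04,0,0,0,-0.95,1],[-0.12,-0.05,0,0,0,-0.95,1],[-0.12,-0.06,0,0,0,-0.96,1],[0,0,0,0,0,0,1],[0,0,0,0,0,0,1],[0,0,0,0,0,0,1]]])

```text
time_s: 46.07
tcp_pos: [0.3799, 0.1282, 0.1575]
eef_rot: [-0.655, 0.756, -0.001, -0.0]
contact_force: [-0.4, 0.1, -2.1]
width: 0.356
grip_force: 61.7
```

Run:
```python
from sub import *
p=read_camera("wrist"); pickle.dump(p,open("h2.pkl","wb")); st(); g=cv2.cvtColor(p["image"],cv2.COLOR_BGR2GRAY)
r=regions_of(p,"mid_bar")
for k in r[:2]: q=np.argwhere(k["mask"])[:,::-1]; print(k["p"],k["at"],q.min(0),q.max(0))
for c in(300,317,334): print("col",c,"r170-350",g[170:350:1,c].tolist())
for rr in(235,260): print("row",rr,"c270-365",g[rr,270:365].tolist())
```

```text
t 46.12 tcp [0.3799 0.1281 0.1575] yaw -1.714 q [ 0.33  0.09 -0.54  0.94 -0.   -1.1 ] F [-0.8  0.3 -1.7] M [-0.01  0.04  0.01] w 0.356 g 61.7
0.94 [316.9, 252.2] [281 188] [354 329]
col 300 r170-350 [221, 221, 221, 220, 221, 221, 221, 221, 220, 219, 219, 220, 221, 221, 222, 222, 223, 224, 215, 154, 109, 105, 107, 108, 108, 108, 108, 109, 108, 107, 110, 116, 132, 141, 145, 145, 145, 146, 145, 145, 145, 145, 146, 146, 146, 144, 146, 146, 146, 145, 145, 147, 145, 146, 146, 145, 145, 145, 146, 145, 146, 146, 146, 146, 146, 145, 145, 146, 145, 145, 146, 146, 146, 145, 146, 147, 146, 146, 147, 147, 147, 146, 147, 147, 147, 147, 146, 147, 147, 145, 147, 147, 147, 147, 147, 146, 146, 146, 146, 146, 145, 148, 194, 241, 243, 242, 242, 242, 242, 242, 242, 242, 242, 242, 242, 241, 241, 241, 241, 241, 241, 241, 241, 241, 241, 241, 241, 241, 240, 240, 240, 240, 240, 240, 240, 240, 240, 240, 239, 240, 240, 239, 239, 239, 239, 239, 239, 239, 239, 239, 238, 238, 238, 238, 238, 238, 237, 236, 229, 215, 211, 214, 216, 217, 218, 219, 220, 221, 220, 221, 221, 221, 220, 219, 219, 219, 205, 141, 64, 27]
co
[... 2043 characters left out ...]
 136, 137, 137, 137, 137, 141, 145, 148, 147, 147, 146, 146, 145, 144, 145, 145, 144, 144, 146, 148, 150, 151, 152, 151, 149, 149, 147, 144, 143, 142, 142, 142, 143, 142, 141, 137, 124, 91, 89, 95, 95, 95, 91, 81, 73, 96, 117, 120, 116]
row 260 c270-365 [88, 88, 87, 87, 87, 88, 88, 82, 56, 33, 27, 25, 25, 33, 75, 127, 147, 149, 148, 147, 146, 145, 145, 145, 145, 147, 148, 149, 149, 149, 147, 144, 144, 144, 145, 146, 147, 149, 149, 148, 146, 144, 144, 143, 143, 142, 144, 144, 144, 143, 144, 145, 145, 147, 146, 146, 145, 146, 144, 145, 144, 143, 144, 146, 148, 149, 150, 152, 150, 150, 148, 148, 145, 144, 142, 141, 143, 144, 142, 142, 131, 90, 44, 27, 23, 28, 25, 44, 74, 86, 87, 87, 88, 87, 88]
```

Run:
```python
from sub import *
p=pickle.load(open("h2.pkl","rb")); P=np.array([.3799,.1281,.1575]); R=Rdown(-1.714); zt=P[2]+.0206
T=lambda u,v:(R.T@(at(p,(u,v),zt)-P)*1000)[:2].round(2)
a,b=T(317,201.8),T(317,328.6); print(a,b,"len",a[0]-b[0]); print(T(300,201.6),T(334,201.8))
L=a[0]-b[0]; k=66/L; x1=72+(a[0]-72)*k; x2=72+(b[0]-72)*k; print("scaled",x1,x2,"off",(x1+x2)/2)
print("sides",T(284.1,260),T(350.8,260))
```

```text
[32.63 -0.4 ] [-32.37  -0.39] len 65.0
[32.71 -7.73] [32.64  6.93]
scaled 32.024307692307694 -33.97569230769231 off -0.9756923076923094
sides [  4.85 -15.42] [ 4.89 15.03]
```

Run:
```python
from h import *
plan([(.4675,.1841,.12,-1.714,1),(.4675,.1841,.05,-1.714,1,3)],start=(.3799,.1281,.1575,-1.714))
```

```text
[[[-0.57,-0.66,0.31,0,0,0,1],[-0.56,-0.65,0.32,0,0,0,1],[-0.57,-0.66,0.31,0,0,0,1],[0,0,0.58,0,0,0,1],[0,0,0.59,0,0,0,1],[0,0,0.58,0,0,0,1]]]
```

move_arm(increments=[[[-0.57,-0.66,0.31,0,0,0,1],[-0.56,-0.65,0.32,0,0,0,1],[-0.57,-0.66,0.31,0,0,0,1],[0,0,0.58,0,0,0,1],[0,0,0.59,0,0,0,1],[0,0,0.58,0,0,0,1],[0,0,0,0,0,0,1],[0,0,0,0,0,0,1],[0,0,0,0,0,0,1],[0,0,0,0,0,0,1]]])

```text
time_s: 47.0
tcp_pos: [0.4694, 0.185, 0.0516]
eef_rot: [-0.655, 0.755, -0.001, 0.002]
contact_force: [0.3, -0.7, -1.4]
width: 0.36
grip_force: 61.6
```

move_arm(increments=[[[0,0,0,0,0,0,1],[0,0,0,0,0,0,1],[0,0,0,0,0,0,1]]])

```text
time_s: 47.25
tcp_pos: [0.4686, 0.1847, 0.0508]
eef_rot: [-0.655, 0.755, -0.001, 0.001]
contact_force: [0.4, -0.0, -1.7]
width: 0.354
grip_force: 61.6
```

move_arm(increments=[[[0.01,0.02,0.15,0,0,0,1],[0,0,0.09,0,0,0,1],[0,0,0.09,0,0,0,1],[0,0,0.09,0,0,0,1],[0,0,0,0,0,0,1],[0,0,0,0,0,0,1]]])

```text
time_s: 47.75
tcp_pos: [0.4669, 0.1841, 0.0326]
eef_rot: [-0.655, 0.755, -0.0, -0.0]
contact_force: [0.2, 0.7, -1.6]
width: 0.359
grip_force: 61.7
```

The bar dropped straight in. I lower it, release and press.

move_arm(increments=[[[0,0,0.07,0,0,0,1],[0,0,0.07,0,0,0,1],[0,0,0,0,0,0,1],[0,0,0,0,0,0,0.3],[0,0,0,0,0,0,0.3],[0,0,0,0,0,0,0.3],[0,0,-0.6,0,0,0,0.3],[0,0,-0.65,0,0,0,0.3],[0,0,0,0,0,0,1],[0,0,0,0,0,0,1]]])

```text
time_s: 48.58
tcp_pos: [0.4687, 0.1849, 0.0789]
eef_rot: [-0.655, 0.755, -0.001, 0.002]
contact_force: [-0.5, -0.5, -0.4]
width: 0.43
grip_force: 0.0
```

move_arm(increments=[[[0,0,0,0,0,0,1],[0,0,0.3,0,0,0,1],[0,0,0.3,0,0,0,1],[0,0,0.1,0,0,0,1],[0,0,0.1,0,0,0,1],[0,0,0.1,0,0,0,1],[0,0,0.1,0,0,0,1],[0,0,0.08,0,0,0,1],[0,0,0.05,0,0,0,1],[0,0,0,0,0,0,1]]])

```text
time_s: 49.42
tcp_pos: [0.4668, 0.1841, 0.0324]
eef_rot: [-0.655, 0.755, -0.0, -0.0]
contact_force: [-1.1, -1.0, -0.2]
width: 0.0
grip_force: 0.1
```

move_arm(increments=[[[0,0,0.04,0,0,0,1],[0,0,0,0,0,0,1]]])

```text
time_s: 49.58
tcp_pos: [0.4671, 0.1842, 0.0322]
eef_rot: [-0.655, 0.755, -0.001, 0.0]
contact_force: [-6.0, -2.0, 15.5]
width: -0.003
grip_force: 7.8
```

Bar home as well. Now the round.

Run:
```python
from h import *
plan([(.467,.184,.12,-1.714,0.1,3),(.34,.10,.15,-2.3,0),(.335,-.10,.15,-2.85,0),(.40,-.25,.14,-2.98,0),(.459,-.2575,.14,-2.98,0)],start=(.467,.184,.0315,-1.714),smax=.98)
```

```text
[[[0,0,-0.74,0,0,0,0.1],[0,0,-0.73,0,0,0,0.1],[0,0,-0.74,0,0,0,0.1],[0.32,0.36,-0.09,0,0,0.92,0],[0.34,0.33,-0.1,0,0,0.91,0],[0.36,0.3,-0.09,0,0,0.92,0],[0.39,0.28,-0.1,0,0,0.91,0],[0.4,0.25,-0.09,0,0,0.92,0],[0.43,0.22,-0.09,0,0,0.91,0],[0.43,0.18,-0.1,0,0,0.92,0]]]
[[[0.45,0.16,-0.09,0,0,0.92,0],[0.55,-0.46,0,0,0,0.98,0],[0.5,-0.51,0,0,0,0.98,0],[0.47,-0.54,0,0,0,0.98,0],[0.42,-0.58,0,0,0,0.99,0],[0.38,-0.61,0,0,0,0.98,0],[0.32,-0.63,0,0,0,0.98,0],[0.28,-0.66,0,0,0,0.98,0],[-0.1,-0.81,0.05,0,0,0.33,0],[-0.11,-0.81,0.05,0,0,0.32,0]]]
[[[-0.14,-0.81,0.05,0,0,0.33,0],[-0.16,-0.8,0.05,0,0,0.32,0],[-0.18,-0.8,0.05,0,0,0.33,0],[-0.71,-0.21,0,0,0,0,0],[-0.72,-0.21,0,0,0,0,0]]]
```

move_arm(increments=[[[0,0,-0.74,0,0,0,0.1],[0,0,-0.73,0,0,0,0.1],[0,0,-0.74,0,0,0,0.1],[0.32,0.36,-0.09,0,0,0.92,0],[0.34,0.33,-0.1,0,0,0.91,0],[0.36,0.3,-0.09,0,0,0.92,0],[0.39,0.28,-0.1,0,0,0.91,0],[0.4,0.25,-0.09,0,0,0.92,0],[0.43,0.22,-0.09,0,0,0.91,0],[0.43,0.18,-0.1,0,0,0.92,0]]])

```text
time_s: 50.42
tcp_pos: [0.3563, 0.1105, 0.1457]
eef_rot: [-0.441, 0.898, -0.001, 0.001]
contact_force: [-0.2, 0.1, -0.6]
width: 1.003
grip_force: 0.0
```

move_arm(increments=[[[0.45,0.16,-0.09,0,0,0.92,0],[0.55,-0.46,0,0,0,0.98,0],[0.5,-0.51,0,0,0,0.98,0],[0.47,-0.54,0,0,0,0.98,0],[0.42,-0.58,0,0,0,0.99,0],[0.38,-0.61,0,0,0,0.98,0],[0.32,-0.63,0,0,0,0.98,0],[0.28,-0.66,0,0,0,0.98,0],[-0.1,-0.81,0.05,0,0,0.33,0],[-0.11,-0.81,0.05,0,0,0.32,0]]])

```text
time_s: 51.25
tcp_pos: [0.3619, -0.1616, 0.1455]
eef_rot: [-0.119, 0.993, -0.001, 0.001]
contact_force: [0.7, -0.0, 0.4]
width: 0.996
grip_force: 0.0
```

move_arm(increments=[[[-0.14,-0.81,0.05,0,0,0.33,0],[-0.16,-0.8,0.05,0,0,0.32,0],[-0.18,-0.8,0.05,0,0,0.33,0],[-0.71,-0.21,0,0,0,0,0],[-0.72,-0.21,0,0,0,0,0],[0,0,0,0,0,0,0],[0,0,0,0,0,0,0],[0,0,0,0,0,0,0]]])

```text
time_s: 51.92
tcp_pos: [0.4596, -0.257, 0.139]
eef_rot: [-0.081, 0.997, -0.0, -0.0]
contact_force: [-0.3, -0.1, -0.4]
width: 1.001
grip_force: 0.0
```

Run:
```python
from edge import *
st(); wr("c11",["wing_a","nest_a","mid_round"]); gauge("mid_round"); st()
```

```text
t 51.92 tcp [ 0.4596 -0.257   0.139 ] yaw -2.979 q [-0.51  0.31 -0.3   0.96 -0.   -0.67] F [-0.3 -0.1 -0.4] M [ 0.05  0.05 -0.03] w 1.001 g 0.0
cam [ 0.388 -0.268  0.287] [ 0.28  0.05 -0.96]
wing_a [([312.0, 143.0], 0.94, [0.4127, -0.2684]), ([128.0, 143.0], 0.9, [0.4338, -0.396])]
nest_a [([216.0, 328.0], 0.82, [0.6233, -0.3364]), ([167.0, 206.0], 0.73, [0.4963, -0.3909])]
mid_round [([317.0, 214.0], 0.67, [0.4772, -0.2543])]
mid_round 0.9 [318. 212.] rect c [ 472.4 -255.9] size [53.6 48.6] ang 9.4 n 2768
t 52.22 tcp [ 0.4593 -0.257   0.1396] yaw -2.979 q [-0.51  0.31 -0.3   0.96 -0.   -0.67] F [ 0.1 -0.7 -0.5] M [-0.01  0.03  0.06] w 1.001 g 0.0
```

move_arm(increments=[[[-0.2,-0.02,0.4,0,0,0,0.05],[-0.19,-0.01,0.4,0,0,0,0.05],[0,0,0.5,0,0,0,0.05],[0,0,0.5,0,0,0,0.05],[0,0,0.5,0,0,0,0.05],[0,0,0.5,0,0,0,0.05],[0,0,0.27,0,0,0,0.05],[0,0,0,0,0,0,0.05],[0,0,0,0,0,0,0.05]]])

```text
time_s: 52.97
tcp_pos: [0.4749, -0.2556, 0.0164]
eef_rot: [-0.081, 0.997, -0.0, -0.0]
contact_force: [-0.6, 0.2, -0.7]
width: 0.948
grip_force: 0.0
```

move_arm(increments=[[[0,0,0,0,0,0,0.4],[0,0,0,0,0,0,1],[0,0,0,0,0,0,1],[0,0,0,0,0,0,1],[0,0,0,0,0,0,1],[0,0,0,0,0,0,1]]])

```text
time_s: 53.47
tcp_pos: [0.4768, -0.2565, 0.0184]
eef_rot: [-0.081, 0.997, -0.001, 0.002]
contact_force: [-0.6, -0.8, 4.9]
width: 0.558
grip_force: 61.2
```

Run:
```python
from h import *
st()
o=get_obs(); x,y,z=o["tcp_pos"]
plan([(x,y,.11,-2.979,1,4),(.38,-.20,.13,3.1416,1),(.33,-.05,.15,-2.8,1),(.36,.06,.155,-1.9,1)],start=(x,y,z-.0015,-2.979),smax=.95)
```

```text
t 53.47 tcp [ 0.4768 -0.2565  0.0184] yaw -2.979 q [-0.49  0.46 -0.43  0.68  0.   -0.66] F [-0.6 -0.8  4.9] M [0.19 0.17 0.01] w 0.558 g 61.2
[[[0,0,-0.58,0,0,0,1],[0,0,-0.58,0,0,0,1],[0,0,-0.59,0,0,0,1],[0,0,-0.58,0,0,0,1],[0.72,0.59,-0.17,0,0,0.68,1],[0.75,0.56,-0.16,0,0,0.67,1],[0.78,0.51,-0.17,0,0,0.68,1],[0.25,0.75,-0.1,0,0,-0.85,1],[0.2,0.77,-0.1,0,0,-0.86,1],[0.14,0.77,-0.1,0,0,-0.85,1]]]
[[[0.1,0.79,-0.1,0,0,-0.85,1],[0.03,0.79,-0.1,0,0,-0.86,1],[-0.14,0.2,-0.01,0,0,-0.94,1],[-0.14,0.18,-0.01,0,0,-0.93,1],[-0.17,0.17,-0.01,0,0,-0.94,1],[-0.17,0.16,-0.01,0,0,-0.94,1],[-0.19,0.15,-0.01,0,0,-0.94,1],[-0.2,0.13,-0.01,0,0,-0.93,1],[-0.2,0.12,-0.01,0,0,-0.94,1],[-0.22,0.1,-0.01,0,0,-0.94,1]]]
[[[-0.22,0.08,-0.01,0,0,-0.94,1],[-0.23,0.07,-0.01,0,0,-0.93,1],[-0.23,0.05,-0.01,0,0,-0.94,1],[-0.24,0.03,-0.01,0,0,-0.94,1]]]
```

move_arm(increments=[[[0,0,-0.58,0,0,0,1],[0,0,-0.58,0,0,0,1],[0,0,-0.59,0,0,0,1],[0,0,-0.58,0,0,0,1],[0.72,0.59,-0.17,0,0,0.68,1],[0.75,0.56,-0.16,0,0,0.67,1],[0.78,0.51,-0.17,0,0,0.68,1],[0.25,0.75,-0.1,0,0,-0.85,1],[0.2,0.77,-0.1,0,0,-0.86,1],[0.14,0.77,-0.1,0,0,-0.85,1]]])

```text
time_s: 54.3
tcp_pos: [0.3479, -0.1087, 0.1424]
eef_rot: [-0.103, 0.995, -0.001, 0.001]
contact_force: [1.6, 0.3, -1.9]
width: 0.558
grip_force: 62.4
```

move_arm(increments=[[[0.1,0.79,-0.1,0,0,-0.85,1],[0.03,0.79,-0.1,0,0,-0.86,1],[-0.14,0.2,-0.01,0,0,-0.94,1],[-0.14,0.18,-0.01,0,0,-0.93,1],[-0.17,0.17,-0.01,0,0,-0.94,1],[-0.17,0.16,-0.01,0,0,-0.94,1],[-0.19,0.15,-0.01,0,0,-0.94,1],[-0.2,0.13,-0.01,0,0,-0.93,1],[-0.2,0.12,-0.01,0,0,-0.94,1],[-0.22,0.1,-0.01,0,0,-0.94,1]]])

```text
time_s: 55.13
tcp_pos: [0.3487, 0.0245, 0.1533]
eef_rot: [-0.455, 0.89, -0.001, 0.001]
contact_force: [0.8, 1.0, -1.7]
width: 0.559
grip_force: 62.5
```

move_arm(increments=[[[-0.22,0.08,-0.01,0,0,-0.94,1],[-0.23,0.07,-0.01,0,0,-0.93,1],[-0.23,0.05,-0.01,0,0,-0.94,1],[-0.24,0.03,-0.01,0,0,-0.94,1],[0,0,0,0,0,0,1],[0,0,0,0,0,0,1],[0,0,0,0,0,0,1],[0,0,0,0,0,0,1]]])

```text
time_s: 55.8
tcp_pos: [0.3585, 0.0602, 0.1544]
eef_rot: [-0.581, 0.814, -0.001, 0.0]
contact_force: [-0.5, -0.1, -1.8]
width: 0.555
grip_force: 62.5
```

Run:
```python
from sub import *
p=read_camera("wrist"); pickle.dump(p,open("h3.pkl","wb")); st(); o=get_obs(); g=cv2.cvtColor(p["image"],cv2.COLOR_BGR2GRAY)
r=regions_of(p,"mid_round")
for k in r[:2]: q=np.argwhere(k["mask"])[:,::-1]; print(k["p"],k["at"],q.min(0),q.max(0))
print("col 317 r190-340",g[190:340,317].tolist())
P=np.array(o["tcp_pos"]); R=Ro.from_quat(o["eef_rot"]).as_matrix(); zt=P[2]+.028-.0184+.012
for v in (215,220,225,310,315,320,325): print(v,(R.T@(at(p,(317,v),zt)-P)*1000)[:2].round(2))
```

```text
t 55.85 tcp [0.3586 0.0602 0.1543] yaw -1.901 q [ 0.17  0.03 -0.61  0.92 -0.   -1.07] F [-0.5  0.3 -1.2] M [ 0.04  0.03 -0.03] w 0.559 g 62.5
0.79 [318.5, 262.2] [266 203] [370 314]
0.27 [232.5, 256.2] [179 212] [312 349]
col 317 r190-340 [46, 47, 47, 47, 47, 46, 44, 45, 45, 49, 49, 58, 76, 91, 102, 102, 104, 104, 106, 107, 108, 107, 106, 105, 106, 107, 107, 110, 123, 143, 152, 149, 146, 146, 145, 146, 146, 146, 146, 146, 145, 146, 145, 146, 146, 145, 145, 146, 146, 145, 146, 146, 146, 145, 146, 145, 145, 145, 145, 144, 145, 145, 145, 145, 145, 145, 145, 133, 93, 60, 54, 56, 56, 56, 56, 57, 55, 57, 56, 55, 57, 54, 56, 56, 56, 66, 87, 98, 97, 97, 103, 172, 240, 242, 241, 241, 241, 241, 240, 240, 240, 240, 240, 240, 239, 239, 239, 239, 239, 239, 239, 239, 238, 238, 238, 238, 238, 237, 237, 237, 237, 237, 237, 236, 231, 221, 217, 217, 217, 216, 216, 214, 214, 214, 215, 214, 214, 212, 210, 208, 203, 200, 198, 193, 187, 179, 174, 171, 174, 182]
215 [27.05 -0.2 ]
220 [24.75 -0.2 ]
225 [22.42 -0.2 ]
310 [-20.92  -0.2 ]
315 [-23.71  -0.2 ]
320 [-26.54  -0.2 ]
325 [-29.4  -0.2]
```

Run:
```python
from h import *
plan([(.4569,.1112,.12,-1.9,1),(.4569,.1112,.05,-1.9,1,3)],start=(.3586,.0602,.1543,-1.901))
```

```text
[[[-0.67,-0.64,0.29,0,0,0,1],[-0.67,-0.63,0.28,0,0,-0.01,1],[-0.66,-0.64,0.29,0,0,0,1],[0,0,0.58,0,0,0,1],[0,0,0.59,0,0,0,1],[0,0,0.58,0,0,0,1]]]
```

move_arm(increments=[[[-0.67,-0.64,0.29,0,0,0,1],[-0.67,-0.63,0.28,0,0,0,1],[-0.66,-0.64,0.29,0,0,0,1],[0,0,0.58,0,0,0,1],[0,0,0.59,0,0,0,1],[0,0,0.58,0,0,0,1],[0,0,0,0,0,0,1],[0,0,0,0,0,0,1],[0,0,0,0,0,0,1],[0,0,0,0,0,0,1]]])

```text
time_s: 56.73
tcp_pos: [0.4585, 0.1118, 0.0515]
eef_rot: [-0.582, 0.813, -0.001, 0.002]
contact_force: [-0.7, -1.2, -0.6]
width: 0.559
grip_force: 62.5
```

move_arm(increments=[[[0,0,0,0,0,0,1],[0,0,0,0,0,0,1],[0,0,0,0,0,0,1]]])

```text
time_s: 56.98
tcp_pos: [0.4577, 0.1118, 0.0508]
eef_rot: [-0.582, 0.813, -0.001, 0.001]
contact_force: [0.2, 0.8, -0.9]
width: 0.559
grip_force: 62.5
```

move_arm(increments=[[[0,0.01,0.15,0,0,0,1],[0,0,0.1,0,0,0,1],[0,0,0.1,0,0,0,1],[0,0,0.1,0,0,0,1],[0,0,0,0,0,0,1],[0,0,0,0,0,0,1]]])

```text
time_s: 57.48
tcp_pos: [0.4566, 0.1118, 0.0315]
eef_rot: [-0.582, 0.813, -0.0, -0.0]
contact_force: [0.4, -0.3, -1.2]
width: 0.562
grip_force: 62.7
```

The round is in too. I lower it, release and press.

move_arm(increments=[[[0,0,0.07,0,0,0,1],[0,0,0.06,0,0,0,1],[0,0,0,0,0,0,1],[0,0,0,0,0,0,0.15],[0,0,0,0,0,0,0.15],[0,0,0,0,0,0,0.15],[0,0,-0.6,0,0,0,0.15],[0,0,-0.65,0,0,0,0.15],[0,0,0,0,0,0,1],[0,0,0,0,0,0,1]]])

```text
time_s: 58.32
tcp_pos: [0.4583, 0.1122, 0.0783]
eef_rot: [-0.582, 0.813, -0.001, 0.002]
contact_force: [0.1, -0.0, -0.5]
width: 0.583
grip_force: 0.0
```

move_arm(increments=[[[0,0,0,0,0,0,1],[0,0,0.3,0,0,0,1],[0,0,0.3,0,0,0,1],[0,0,0.1,0,0,0,1],[0,0,0.1,0,0,0,1],[0,0,0.1,0,0,0,1],[0,0,0.1,0,0,0,1],[0,0,0.08,0,0,0,1],[0,0,0.04,0,0,0,1],[0,0,0,0,0,0,1]]])

```text
time_s: 59.15
tcp_pos: [0.4557, 0.1116, 0.0323]
eef_rot: [-0.582, 0.813, -0.0, -0.001]
contact_force: [-4.3, -0.2, 8.3]
width: 0.003
grip_force: 3.9
```

move_arm(increments=[[[0,0,0.04,0,0,0,1],[0,0,0,0,0,0,1]]])

```text
time_s: 59.32
tcp_pos: [0.4558, 0.1116, 0.0321]
eef_rot: [-0.582, 0.813, -0.0, -0.0]
contact_force: [-8.2, -2.6, 21.9]
width: -0.002
grip_force: 10.8
```

Run:
```python
from h import *
st()
o=get_obs(); x,y,z=o["tcp_pos"]
plan([(x,y,.14,-1.9,.5,3),(.34,.03,.15,-1.9,.5),(.33,-.10,.15,-1.8,.5),(.39,-.22,.145,-1.6,.5),(.4143,-.2665,.14,-1.565,.5)],start=(x,y,z-.001,-1.9),smax=.98)
```

```text
t 59.32 tcp [0.4558 0.1116 0.0321] yaw -1.9 q [ 0.24  0.34 -0.59  0.64 -0.   -1.  ] F [-8.2 -2.6 21.9] M [-0.41  1.72 -0.01] w -0.002 g 10.8
[[[0,0,-0.91,0,0,0,0.5],[0,0,-0.9,0,0,0,0.5],[0,0,-0.91,0,0,0,0.5],[0.72,0.52,-0.06,0,0,0,0.5],[0.71,0.52,-0.07,0,0,0,0.5],[0.72,0.52,-0.06,0,0,0,0.5],[0.72,0.52,-0.06,0,0,0,0.5],[0.79,-0.2,0,0,0,-0.31,0.5],[0.79,-0.19,0,0,0,-0.31,0.5],[0.8,-0.16,0,0,0,-0.32,0.5]]]
[[[0.8,-0.14,0,0,0,-0.31,0.5],[0.65,-0.54,0.03,0,0,-0.62,0.5],[0.67,-0.5,0.03,0,0,-0.63,0.5],[0.69,-0.47,0.03,0,0,-0.62,0.5],[0.72,-0.44,0.03,0,0,-0.63,0.5],[0.57,-0.32,0.06,0,0,-0.22,0.5],[0.58,-0.31,0.07,0,0,-0.22,0.5]]]
```

All three gauges are home. Now I close the clamps, starting with A.

move_arm(increments=[[[0,0,-0.91,0,0,0,0.5],[0,0,-0.9,0,0,0,0.5],[0,0,-0.91,0,0,0,0.5],[0.72,0.52,-0.06,0,0,0,0.5],[0.71,0.52,-0.07,0,0,0,0.5],[0.72,0.52,-0.06,0,0,0,0.5],[0.72,0.52,-0.06,0,0,0,0.5],[0.79,-0.2,0,0,0,-0.31,0.5],[0.79,-0.19,0,0,0,-0.31,0.5],[0.8,-0.16,0,0,0,-0.32,0.5]]])

```text
time_s: 60.15
tcp_pos: [0.3335, -0.0685, 0.1497]
eef_rot: [-0.613, 0.79, -0.002, 0.001]
contact_force: [1.1, -0.3, 0.2]
width: 0.501
grip_force: 0.0
```

move_arm(increments=[[[0.8,-0.14,0,0,0,-0.31,0.5],[0.65,-0.54,0.03,0,0,-0.62,0.5],[0.67,-0.5,0.03,0,0,-0.63,0.5],[0.69,-0.47,0.03,0,0,-0.62,0.5],[0.72,-0.44,0.03,0,0,-0.63,0.5],[0.57,-0.32,0.06,0,0,-0.22,0.5],[0.58,-0.31,0.07,0,0,-0.22,0.5],[0,0,0,0,0,0,0.5],[0,0,0,0,0,0,0.5],[0,0,0,0,0,0,0.5]]])

```text
time_s: 60.98
tcp_pos: [0.415, -0.2659, 0.1391]
eef_rot: [0.709, -0.705, 0.0, -0.0]
contact_force: [0.2, 0.2, -0.1]
width: 0.5
grip_force: 0.0
```

Run:
```python
from edge import *
st(); p=wr("c12",["wing_a"])
for r in regions_of(p,"wing_a")[:3]:
    q=np.argwhere(r["mask"])[:,::-1]; X=np.array([at(p,u,.081)[:2]*1000 for u in q]).astype(np.float32); print(r["p"],r["at"],cv2.minAreaRect(X))
plan([(.4143,-.2665,.0602,-1.565,.5,4)])
```

```text
t 60.98 tcp [ 0.415  -0.2659  0.1391] yaw -1.565 q [-0.57  0.26 -0.37  0.94  0.   -2.15] F [ 0.2  0.2 -0.1] M [ 0.01  0.   -0.03] w 0.5 g 0.0
cam [ 0.416 -0.337  0.287] [-0.    0.28 -0.96]
wing_a [([317.0, 209.0], 0.91, [0.4156, -0.2649]), ([101.0, 102.0], 0.78, [0.5626, -0.3402]), ([219.0, 37.0], 0.2, [0.4791, -0.3806])]
0.68 [296.2, 25.8] ((429.7817687988281, -383.61279296875), (17.531402587890625, 29.833375930786133), 5.123651027679443)
0.63 [102.1, 102.0] ((550.027099609375, -340.36053466796875), (30.3614501953125, 44.990169525146484), 10.23038387298584)
0.61 [318.0, 205.8] ((414.55560302734375, -269.7730407714844), (17.470291137695312, 49.41078186035156), 1.0911030769348145)
[[[0.01,0,0.5,0,0,0,0.5],[0,0.01,0.49,0,0,0.01,0.5],[0.01,0,0.5,-0.01,0,0,0.5],[0.01,0.01,0.49,0,0,0.01,0.5]]]
```

move_arm(increments=[[[0.01,0.01,0.5,0,0,0,0.5],[0,0,0.49,0,0,0,0.5],[0,0,0.5,0,0,0,0.5],[0,0,0.49,0,0,0,0.5],[0,0,0,0,0,0,0.5],[0,0,0,0,0,0,0.8],[0,0,0,0,0,0,1],[0,0,0,0,0,0,1],[0,0,0,0,0,0,1],[0,0,0,0,0,0,1]]])

```text
time_s: 61.97
tcp_pos: [0.4143, -0.2668, 0.0616]
eef_rot: [0.709, -0.705, 0.001, 0.001]
contact_force: [-5.6, 1.1, 6.7]
width: 0.147
grip_force: 59.4
```

move_arm(increments=[[[0,0,0,0,0,1,1],[0,0,0,0,0,1,1],[0,0,0,0,0,1,1],[0,0,0,0,0,1,1],[0,0,0,0,0,1,1],[0,0,0,0,0,1,1],[0,0,0,0,0,1,1],[0,0,0,0,0,1,1],[0,0,0,0,0,1,1],[0,0,0,0,0,1,1]]])

```text
time_s: 62.8
tcp_pos: [0.4145, -0.267, 0.0616]
eef_rot: [-0.377, 0.926, -0.001, -0.0]
contact_force: [-4.9, 0.9, 5.7]
width: 0.144
grip_force: 59.3
```

```bash
python3 -c "
from h import *
st()"
```

```text
t 62.8 tcp [ 0.4145 -0.267   0.0616] yaw -2.368 q [-0.57  0.34 -0.5   0.74 -0.   -1.34] F [-4.9  0.9  5.7] M [0.09 0.97 0.14] w 0.144 g 59.3
```

move_arm(increments=[[[0,0,0,0,0,1,1],[0,0,0,0,0,1,1],[0,0,0,0,0,1,1],[0,0,0,0,0,1,1],[0,0,0,0,0,1,1],[0,0,0,0,0,1,1],[0,0,0,0,0,1,1],[0,0,0,0,0,0.6,1],[0,0,0,0,0,0,1]]])

```text
time_s: 63.55
tcp_pos: [0.4145, -0.2671, 0.0616]
eef_rot: [-0.084, 0.996, -0.001, 0.0]
contact_force: [-5.3, 1.0, 5.9]
width: 0.143
grip_force: 59.3
```

Run:
```python
from h import *
st()
plan([(.434,-.340,.16,-3.7,.5),(.4324,-.397,.14,1.832,.5)],start=(.4145,-.267,.141,-2.975))
```

```text
t 63.55 tcp [ 0.4145 -0.2671  0.0616] yaw -2.974 q [-0.57  0.34 -0.49  0.74 -0.   -0.74] F [-5.3  1.   5.9] M [0.   0.93 0.12] w 0.143 g 59.3
[[[-0.02,-0.19,-0.05,0,0,0.91,0.5],[-0.03,-0.18,-0.04,0,0,0.9,0.5],[-0.04,-0.19,-0.05,0,0,0.91,0.5],[-0.06,-0.18,-0.05,0,0,0.91,0.5],[-0.07,-0.17,-0.05,0,0,0.9,0.5],[-0.09,-0.17,-0.05,0,0,0.91,0.5],[-0.09,-0.17,-0.04,0,0,0.9,0.5],[-0.11,-0.15,-0.05,0,0,0.91,0.5],[-0.12,-0.15,-0.05,0,0,0.91,0.5],[-0.12,-0.14,-0.05,0,0,0.9,0.5]]]
[[[-0.07,-0.12,0.05,0,0,0.94,0.5],[-0.08,-0.12,0.05,0,0,0.94,0.5],[-0.09,-0.11,0.05,0,0,0.94,0.5],[-0.1,-0.1,0.05,0,0,0.94,0.5],[-0.11,-0.1,0.05,0,0,0.94,0.5],[-0.11,-0.09,0.05,0,0,0.94,0.5],[-0.12,-0.07,0.05,0,0,0.93,0.5],[-0.12,-0.07,0.05,0,0,0.94,0.5],[-0.13,-0.06,0.05,0,0,0.94,0.5],[-0.14,-0.05,0.05,0,0,0.94,0.5]]]
```

move_arm(increments=[[[0,0,0,0,0,0,0.6],[0,0,0,0,0,0,0.6],[0,0,0,0,0,0,0.6],[0,0,-1,0,0,0,0.6],[0,0,-1,0,0,0,0.6],[0,0,0,0,0,0,0.5]]])

```text
time_s: 64.05
tcp_pos: [0.4196, -0.2694, 0.1471]
eef_rot: [-0.085, 0.996, -0.004, 0.006]
contact_force: [0.3, -0.3, 1.4]
width: 0.495
grip_force: 0.0
```

move_arm(increments=[[[-0.02,-0.19,-0.05,0,0,0.91,0.5],[-0.03,-0.18,-0.04,0,0,0.9,0.5],[-0.04,-0.19,-0.05,0,0,0.91,0.5],[-0.06,-0.18,-0.05,0,0,0.91,0.5],[-0.07,-0.17,-0.05,0,0,0.9,0.5],[-0.09,-0.17,-0.05,0,0,0.91,0.5],[-0.09,-0.17,-0.04,0,0,0.9,0.5],[-0.11,-0.15,-0.05,0,0,0.91,0.5],[-0.12,-0.15,-0.05,0,0,0.91,0.5],[-0.12,-0.14,-0.05,0,0,0.9,0.5]]])

```text
time_s: 64.88
tcp_pos: [0.4352, -0.3403, 0.1598]
eef_rot: [0.276, 0.961, -0.0, 0.001]
contact_force: [-0.4, -0.5, -0.8]
width: 0.498
grip_force: 0.0
```

move_arm(increments=[[[-0.07,-0.12,0.05,0,0,0.94,0.5],[-0.08,-0.12,0.05,0,0,0.94,0.5],[-0.09,-0.11,0.05,0,0,0.94,0.5],[-0.1,-0.1,0.05,0,0,0.94,0.5],[-0.11,-0.1,0.05,0,0,0.94,0.5],[-0.11,-0.09,0.05,0,0,0.94,0.5],[-0.12,-0.07,0.05,0,0,0.93,0.5],[-0.12,-0.07,0.05,0,0,0.94,0.5],[-0.13,-0.06,0.05,0,0,0.94,0.5],[-0.14,-0.05,0.05,0,0,0.94,0.5]]])

```text
time_s: 65.72
tcp_pos: [0.434, -0.3972, 0.1396]
eef_rot: [0.609, 0.793, 0.0, 0.001]
contact_force: [-0.1, 0.7, 0.9]
width: 0.5
grip_force: 0.0
```

move_arm(increments=[[[0,0,0,0,0,0,0.5],[0,0,0,0,0,0,0.5],[0,0,0,0,0,0,0.5],[0,0,0,0,0,0,0.5]]])

```text
time_s: 66.05
tcp_pos: [0.4336, -0.3964, 0.1397]
eef_rot: [0.607, 0.794, 0.0, 0.001]
contact_force: [0.9, 0.8, -0.7]
width: 0.499
grip_force: 0.0
```

Run:
```python
from edge import *
st(); p=wr("c13",["wing_a"])
for r in regions_of(p,"wing_a")[:3]:
    q=np.argwhere(r["mask"])[:,::-1]; X=np.array([at(p,u,.081)[:2]*1000 for u in q]).astype(np.float32); print(r["p"],r["at"],cv2.minAreaRect(X))
plan([(.4324,-.396,.061,1.832,.5,4)])
```

```text
t 66.05 tcp [ 0.4336 -0.3964  0.1397] yaw 1.836 q [-0.74  0.41 -0.14  1.02  0.    0.56] F [ 0.9  0.8 -0.7] M [ 0.03 -0.05 -0.01] w 0.499 g 0.0
cam [ 0.415 -0.326  0.288] [ 0.08 -0.28 -0.96]
wing_a [([341.0, 10.0], 0.92, [0.4138, -0.2652]), ([504.0, 177.0], 0.86, [0.5585, -0.3372]), ([316.0, 210.0], 0.81, [0.4333, -0.3976]), ([413.0, 42.0], 0.38, [0.4635, -0.2706])]
0.93 [342.8, 12.2] ((415.6782531738281, -272.5479736328125), (44.70018005371094, 17.901504516601562), 15.263691902160645)
0.62 [503.3, 176.2] ((549.4483032226562, -339.41461181640625), (30.831727981567383, 47.06557083129883), 10.670502662658691)
0.61 [314.4, 206.1] ((431.3289489746094, -392.1004333496094), (16.147396087646484, 48.090667724609375), 15.236848831176758)
[[[0.01,-0.01,0.49,0,0,0.01,0.5],[0,0,0.49,0.01,0.01,0.01,0.5],[0.01,-0.01,0.49,0,0,0.01,0.5],[0,-0.01,0.5,0,0,0.01,0.5]]]
```

move_arm(increments=[[[0.01,-0.02,0.49,0,0,0,0.5],[0,0,0.49,0,0,0,0.5],[0,0,0.49,0,0,0,0.5],[0,0,0.49,0,0,0,0.5],[0,0,0,0,0,0,0.5],[0,0,0,0,0,0,0.8],[0,0,0,0,0,0,1],[0,0,0,0,0,0,1],[0,0,0,0,0,0,1],[0,0,0,0,0,0,1]]])

```text
time_s: 67.03
tcp_pos: [0.4324, -0.3975, 0.0625]
eef_rot: [0.608, 0.794, -0.001, 0.001]
contact_force: [-4.5, -0.1, 5.5]
width: 0.141
grip_force: 59.7
```

move_arm(increments=[[[0,0,0,0,0,-1,1],[0,0,0,0,0,-1,1],[0,0,0,0,0,-1,1],[0,0,0,0,0,-1,1],[0,0,0,0,0,-1,1],[0,0,0,0,0,-1,1],[0,0,0,0,0,-1,1],[0,0,0,0,0,-1,1],[0,0,0,0,0,-1,1],[0,0,0,0,0,-1,1]]])

```text
time_s: 67.87
tcp_pos: [0.4333, -0.3968, 0.0625]
eef_rot: [0.249, 0.969, -0.0, 0.002]
contact_force: [-2.1, 0.9, 5.1]
width: 0.142
grip_force: 59.7
```

move_arm(increments=[[[0,0,0,0,0,-1,1],[0,0,0,0,0,-1,1],[0,0,0,0,0,-1,1],[0,0,0,0,0,-1,1],[0,0,0,0,0,-1,1],[0,0,0,0,0,-1,1],[0,0,0,0,0,-1,1],[0,0,0,0,0,0,1]]])

```text
time_s: 68.53
tcp_pos: [0.4334, -0.3959, 0.0625]
eef_rot: [-0.028, 1.0, 0.0, 0.002]
contact_force: [-1.9, 2.6, 6.6]
width: 0.14
grip_force: 59.9
```

Run:
```python
from h import *
st()
plan([(.5585,-.34,.14,1.77,.5)],start=(.4335,-.396,.141,3.2))
```

```text
t 68.53 tcp [ 0.4334 -0.3959  0.0625] yaw -3.086 q [-0.74  0.47 -0.26  0.84  0.   -0.8 ] F [-1.9  2.6  6.6] M [ 0.69  0.44 -0.13] w 0.14 g 59.9
[[[-0.18,0.07,0,0,0,0.99,0.5],[-0.17,0.08,0,0,0,1.0,0.5],[-0.17,0.09,0,0,0,0.99,0.5],[-0.15,0.11,0.01,0,0,0.99,0.5],[-0.15,0.12,0,0,0,1.0,0.5],[-0.14,0.13,0,0,0,0.99,0.5],[-0.12,0.14,0,0,0,0.99,0.5],[-0.12,0.15,0,0,0,0.99,0.5],[-0.1,0.16,0,0,0,1.0,0.5],[-0.09,0.17,0,0,0,0.99,0.5]]]
[[[-0.08,0.18,0.01,0,0,0.99,0.5],[-0.06,0.18,0,0,0,1.0,0.5],[-0.05,0.18,0,0,0,0.99,0.5],[-0.03,0.19,0,0,0,0.99,0.5],[-0.02,0.19,0,0,0,1.0,0.5],[0,0.19,0,0,0,0.99,0.5],[0.01,0.19,0,0,0,0.99,0.5],[0.02,0.19,0,0,0,1.0,0.5]]]
```

move_arm(increments=[[[0,0,0,0,0,0,0.6],[0,0,0,0,0,0,0.6],[0,0,0,0,0,0,0.6],[0,0,-1,0,0,0,0.6],[0,0,-1,0,0,0,0.6],[0,0,0,0,0,0,0.5]]])

```text
time_s: 69.03
tcp_pos: [0.4366, -0.4, 0.1486]
eef_rot: [-0.027, 1.0, -0.005, 0.005]
contact_force: [1.1, -2.1, 0.3]
width: 0.5
grip_force: 0.0
```

move_arm(increments=[[[-0.18,0.07,0,0,0,0.99,0.5],[-0.17,0.08,0,0,0,1,0.5],[-0.17,0.09,0,0,0,0.99,0.5],[-0.15,0.11,0,0,0,0.99,0.5],[-0.15,0.12,0,0,0,1,0.5],[-0.14,0.13,0,0,0,0.99,0.5],[-0.12,0.14,0,0,0,0.99,0.5],[-0.12,0.15,0,0,0,0.99,0.5],[-0.1,0.16,0,0,0,1,0.5],[-0.09,0.17,0,0,0,0.99,0.5]]])

```text
time_s: 69.87
tcp_pos: [0.5028, -0.3658, 0.141]
eef_rot: [0.364, 0.931, -0.0, 0.001]
contact_force: [0.4, 0.2, 0.1]
width: 0.503
grip_force: 0.0
```

move_arm(increments=[[[-0.08,0.18,0,0,0,0.99,0.5],[-0.06,0.18,0,0,0,1,0.5],[-0.05,0.18,0,0,0,0.99,0.5],[-0.03,0.19,0,0,0,0.99,0.5],[-0.02,0.19,0,0,0,1,0.5],[0,0.19,0,0,0,0.99,0.5],[0.01,0.19,0,0,0,0.99,0.5],[0.02,0.19,0,0,0,1,0.5],[0,0,0,0,0,0,0.5],[0,0,0,0,0,0,0.5]]])

```text
time_s: 70.7
tcp_pos: [0.5585, -0.3413, 0.1409]
eef_rot: [0.634, 0.773, 0.0, 0.001]
contact_force: [0.1, -1.0, -0.4]
width: 0.498
grip_force: 0.0
```

Run:
```python
from edge import *
st(); p=wr("c14",["wing_a"]); st()
for r in regions_of(p,"wing_a")[:3]:
    q=np.argwhere(r["mask"])[:,::-1]; X=np.array([at(p,u,.081)[:2]*1000 for u in q]).astype(np.float32); print(r["p"],r["at"],cv2.minAreaRect(X))
plan([(.5592,-.34,.062,1.771,.5,4)])
```

```text
t 70.7 tcp [ 0.5585 -0.3413  0.1409] yaw 1.767 q [-0.55  0.52  0.05  1.1  -0.    0.83] F [ 0.1 -1.  -0.4] M [0.   0.07 0.01] w 0.498 g 0.0
cam [ 0.544 -0.27   0.289] [ 0.06 -0.28 -0.96]
wing_a [([145.0, 243.0], 0.83, [0.4323, -0.3953]), ([319.0, 205.0], 0.74, [0.5591, -0.3383]), ([124.0, 61.0], 0.57, [0.4136, -0.2659])]
t 70.8 tcp [ 0.5578 -0.3414  0.141 ] yaw 1.766 q [-0.55  0.52  0.05  1.1  -0.    0.83] F [-0.1  0.1 -0.4] M [-0.05  0.04  0.03] w 0.499 g 0.0
0.88 [317.1, 203.2] ((559.46875, -335.828125), (18.35563850402832, 48.28554153442383), 11.261247634887695)
0.79 [125.2, 62.9] ((421.4127502441406, -267.7215270996094), (55.157142639160156, 18.879844665527344), 11.293657302856445)
0.76 [143.1, 242.8] ((437.5249328613281, -386.2540588378906), (52.6228141784668, 28.995325088500977), 0.4887390434741974)
[[[0.01,0.01,0.49,0,0,-0.02,0.5],[0.01,0.01,0.5,0,0,-0.02,0.5],[0,0.01,0.49,0,0.01,-0.01,0.5],[0.01,0.01,0.5,0.01,0,-0.02,0.5]]]
```

move_arm(increments=[[[-0.02,0.03,0.49,0,0,0,0.5],[0,0,0.5,0,0,0,0.5],[0,0,0.49,0,0,0,0.5],[0,0,0.48,0,0,0,0.5],[0,0,0,0,0,0,0.5],[0,0,0,0,0,0,0.8],[0,0,0,0,0,0,1],[0,0,0,0,0,0,1],[0,0,0,0,0,0,1],[0,0,0,0,0,0,1]]])

```text
time_s: 71.68
tcp_pos: [0.5605, -0.3425, 0.0644]
eef_rot: [0.635, 0.772, 0.0, 0.002]
contact_force: [-0.6, -0.1, 3.1]
width: 0.137
grip_force: 61.4
```

move_arm(increments=[[[0,0,0,0,0,-1,1],[0,0,0,0,0,-1,1],[0,0,0,0,0,-1,1],[0,0,0,0,0,-1,1],[0,0,0,0,0,-1,1],[0,0,0,0,0,-1,1],[0,0,0,0,0,-1,1],[0,0,0,0,0,-1,1],[0,0,0,0,0,-1,1],[0,0,0,0,0,-1,1]]])

```text
time_s: 72.52
tcp_pos: [0.5621, -0.3415, 0.0645]
eef_rot: [0.282, 0.959, 0.001, 0.003]
contact_force: [3.7, 2.5, 2.1]
width: 0.141
grip_force: 61.4
```

move_arm(increments=[[[0,0,0,0,0,-1,1],[0,0,0,0,0,-1,1],[0,0,0,0,0,-1,1],[0,0,0,0,0,-1,1],[0,0,0,0,0,-1,1],[0,0,0,0,0,-1,1],[0,0,0,0,0,-1,1],[0,0,0,0,0,-0.2,1],[0,0,0,0,0,0,1]]])

```text
time_s: 73.27
tcp_pos: [0.5625, -0.3402, 0.0644]
eef_rot: [-0.001, 1.0, 0.001, 0.004]
contact_force: [4.9, 6.0, 2.9]
width: 0.141
grip_force: 61.4
```

```bash
python3 -c "
from h import *
st()"
```

```text
t 73.27 tcp [ 0.5625 -0.3402  0.0644] yaw -3.141 q [-0.55  0.58 -0.06  0.93  0.01 -0.55] F [4.9 6.  2.9] M [ 1.11 -0.87 -0.12] w 0.141 g 61.4
```

move_arm(increments=[[[0,0,0,0,0,0,0.6],[0,0,0,0,0,0,0.6],[0,0,0,0,0,0,0.6],[0,0,-1,0,0,0,0.6],[0,0,-1,0,0,0,0.6],[0.9,0,0,0,0,0,0.2],[0.9,0,0,0,0,0,0.2],[0.9,0,-0.5,0,0,0,0.2],[0.9,0,-0.5,0,0,0,0.2],[0.6,0,-0.5,0,0,0,0]]])

```text
time_s: 74.1
tcp_pos: [0.3873, -0.3409, 0.2029]
eef_rot: [0.001, 1.0, 0.0, -0.001]
contact_force: [0.6, 0.5, 1.2]
width: 0.921
grip_force: 0.0
```

Run:
```python
from edge import *
st(); p=wr("c15",["wing_a"])
for n in ("scene",):
    q=read_camera(n)
    for l,X in(("mid_round",(.457,.1117,.026)),("mid_bar",(.4675,.185,.026)),("mid_tee",(.476,.2437,.026))):
        print(l,np.round(proj(q,X)),[(np.round(r["at"]).tolist(),round(r["p"],2)) for r in pinpoint(q,l)[:3]])
    print([(np.round(r["at"]).tolist(),round(r["p"],2)) for l in("jar","tin","block") for r in pinpoint(q,l)[:1]])
```

```text
t 74.1 tcp [ 0.3873 -0.3409  0.2029] yaw 3.139 q [-0.72  0.26 -0.2   1.11 -0.   -0.72] F [0.6 0.5 1.2] M [ 0.04 -0.01  0.01] w 0.921 g 0.0
cam [ 0.316 -0.34   0.351] [ 0.28 -0.   -0.96]
wing_a [([260.0, 234.0], 0.9, [0.4346, -0.3972]), ([393.0, 214.0], 0.82, [0.4139, -0.2674]), ([320.0, 338.0], 0.81, [0.5583, -0.3381])]
mid_round [292. 219.] [([290.0, 220.0], 0.57)]
mid_bar [287. 207.] [([285.0, 210.0], 0.52), ([370.0, 358.0], 0.5)]
mid_tee [283. 198.] []
[([396.0, 325.0], 0.88)]
```

Run:
```python
from edge import *
p=read_camera("wrist")
for r in regions_of(p,"wing_a")[:4]:
    q=np.argwhere(r["mask"])[:,::-1]; X=np.array([at(p,u,.075)[:2]*1000 for u in q]).astype(np.float32); print(round(r["p"],2),np.round(r["at"]),cv2.minAreaRect(X))
plan([(.335,-.10,.22,3.1416,0),(.335,.16,.24,3.1416,0)],start=(.387,-.341,.204,3.139),smax=1)
```

```text
0.88 [320. 329.] ((546.879638671875, -339.09625244140625), (45.505340576171875, 19.095436096191406), 0.03291015699505806)
0.78 [394. 208.] ((412.6607666015625, -269.37152099609375), (52.04220962524414, 20.70820426940918), 11.005435943603516)
[[[0.19,0.86,-0.06,0,0,0,0],[0.19,0.86,-0.05,0,0,-0.01,0],[0.18,0.86,-0.06,0,0,0,0],[0.19,0.86,-0.06,0,0,-0.01,0],[0.19,0.86,-0.06,0,0,0,0],[0.18,0.86,-0.05,0,0,-0.01,0],[0.19,0.86,-0.06,0,0,0,0],[0,0.93,-0.07,0,0,0,0],[0,0.93,-0.07,0,0,0,0],[0,0.93,-0.07,0,0,0,0]]]
[[[0,0.93,-0.08,0,0,0,0],[0,0.92,-0.07,0,0,0,0],[0,0.93,-0.07,0,0,0,0],[0,0.93,-0.07,0,0,0,0]]]
```

move_arm(increments=[[[0.19,0.86,-0.06,0,0,0,0],[0.19,0.86,-0.05,0,0,0,0],[0.18,0.86,-0.06,0,0,0,0],[0.19,0.86,-0.06,0,0,0,0],[0.19,0.86,-0.06,0,0,0,0],[0.18,0.86,-0.05,0,0,0,0],[0.19,0.86,-0.06,0,0,0,0],[0,0.93,-0.07,0,0,0,0],[0,0.93,-0.07,0,0,0,0],[0,0.93,-0.07,0,0,0,0]]])

```text
time_s: 75.48
tcp_pos: [0.339, 0.0126, 0.2268]
eef_rot: [0.001, 1.0, -0.0, 0.001]
contact_force: [1.0, 0.2, 0.2]
width: 1.004
grip_force: 0.0
```

move_arm(increments=[[[0,0.93,-0.08,0,0,0,0],[0,0.92,-0.07,0,0,0,0],[0,0.93,-0.07,0,0,0,0],[0,0.93,-0.07,0,0,0,0],[0,0,0,0,0,0,0],[0,0,0,0,0,0,0],[0,0,0,0,0,0,0]]])

```text
time_s: 76.07
tcp_pos: [0.3392, 0.1592, 0.2378]
eef_rot: [-0.0, 1.0, -0.001, -0.0]
contact_force: [0.3, -0.2, -0.2]
width: 1.0
grip_force: 0.0
```

Run:
```python
from edge import *
st(); p=wr("f9",["mid_round","mid_bar","mid_tee"])
for l in("mid_round","mid_bar","mid_tee"):
    for r in regions_of(p,l)[:2]:
        q=np.argwhere(r["mask"])[:,::-1]; X=np.array([at(p,u,.038)[:2]*1000 for u in q]).astype(np.float32); print(l,round(r["p"],2),np.round(r["at"]),[np.round(v,1) for v in cv2.minAreaRect(X)])
```

```text
t 76.07 tcp [0.3392 0.1592 0.2378] yaw -3.141 q [ 0.44 -0.   -0.42  1.16 -0.    0.44] F [ 0.3 -0.2 -0.2] M [ 0.01  0.01 -0.  ] w 1.0 g 0.0
cam [0.267 0.16  0.386] [ 0.28 -0.   -0.96]
mid_round [([280.0, 263.0], 0.84, [0.4579, 0.1111]), ([534.0, 238.0], 0.22, [0.4229, 0.43])]
mid_bar [([334.0, 268.0], 0.9, [0.4657, 0.1808])]
mid_tee [([382.0, 274.0], 0.97, [0.4743, 0.2427])]
mid_round 0.65 [280. 266.] [array([455. , 111.7]), array([48.7, 50.4]), np.float64(87.0)]
mid_round 0.25 [326. 254.] [array([459.1, 183.7]), array([228.9, 108.2]), np.float64(82.2)]
mid_bar 0.97 [335. 271.] [array([465.5, 182.7]), array([65.4, 36.6]), np.float64(82.1)]
mid_tee 0.87 [387. 279.] [array([475.1, 252.3]), array([46.5, 61.2]), np.float64(83.7)]
```

All three gauges are in their cutouts and aligned, the clamps are shut, and the arm is clear of everything. I hand in.

```bash
python3 -c "
from station import *
print(sign_off())"
```

```text
the job is handed in; nothing more can be done
None
```

The job is handed in: the tee, bar and round gauges are pressed home in their cutouts, and all three clamps are turned back shut (one right-hand thread, two left-hand) with no screw forced; the judge returned no verdict, and at the last check only the jar was found, in place, while the tin and wooden block were not detected.

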